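# Meter a few hex nuts from a pull-out tray into a dish

### The arm

A 6-joint arm with a two-finger parallel gripper is mounted at the origin on the work surface. World frame = base frame: x ahead of the robot, y to its left, z up, the work surface at z = 0. Lengths are in mm, angles in rad, forces in N, time in s.
With the tool pointing down it reaches from about 425 to 950 mm from the base axis. Payload 3.5 kg.
Tool frame: the origin (TCP) lies at the very end of the fingers, on their centre line; the grasp point (between the pads) lies 19 mm behind it (env.grip_depth is the distance from the TCP to the grasp point, in mm); z points along the fingers, y is the direction in which the jaws open and shut (so a half turn about z gives the same grasp; the last joint's range is limited). The gripper opens to 85 mm and grips with 20 to 120 N. Pads are 22 mm wide; open, the fingers measure 114 mm over their backs; the gripper's body (76 mm by 85 mm) begins 54 mm behind the grasp point. The pads swing forward as they close: fully open they stand 13 mm farther back than shut.
Start: joints at [-1.374, 0.286, 1.577, -0, 1.279, -0.15], TCP at [229.449, -634.791, 231.325] pointing down, gripper open.
Joint ranges: [-2.77, 2.77], [-0.9, 2.22], [0.21, 2.48], [-1.53, 4.67], [0.24, 2.81], [-2.84, 2.84]. Speed limits (rad/s): [2.79, 2.79, 3.14, 3.14, 3.14, 3.14].

### API

Orientations are given as a unit quaternion [w, x, y, z].
In Python, from rig import env gives the robot as it stands.
- The arm moves only by the tool arm_command, never from a script. Its arguments are lists of equal length, an entry for each row: "linear": the shift along the tool's x, y, z in mm, a list of three; "rotation": the turn, a rotation vector about the tool's x, y, z in degrees, a list of three. A call has 1 to 10 rows; each row is the pose to reach, as a shift and turn from the pose commanded when the call began, along the tool's axes at that moment; what a row does not reach only later rows make up. A row lasts 1/12 s, in which the tool goes at most 41.7 mm and 7.16 degrees, less where a joint would pass 70% of its speed; a pose out of reach is approached as far as the arm can. A call with a gripper value outside its range is refused whole. "jaw" is the opening, from 0 (shut) to 1 (fully open), set as the call begins (left out, the last holds). The fingers move at their own pace and stop on an object; the grip force is fixed at half the most. Time passes only in rows, so rows that repeat a pose let the fingers close. It gives the time, the measured TCP pose, the force and the opening at its end, in the units of the state.
- env.get_state(): the state, without advancing time (a new reading comes with each control period).
- env.snapshot(name): name is "side" or "top"; returns the picture (384x512x3 uint8, blue, green, red); there is no depth.
- env.camera_model(name): a dict with "K" (3x3 intrinsics, pixels), "world_from_camera" (4x4, takes a point from camera to world coordinates). Camera axes: x right, y up, looking along -z (the intrinsics and any distortion apply to the point x, -y, -z); pixel columns grow to the right and rows downward; lengths in mm; the calibration is good to about 2 mm. A picture is of the moment at which its call begins. camera_model takes no time and is no camera call.
- env.close_job(): hands the job in, once; it reports no verdict.
Trained networks look in the newest picture that a camera, given by its name, has taken for a name from the list of things; names that differ only in an ending like _2 or _b are one class to them, and where a whole thing is asked for, a point or a joint stands for the part that bears it (a point fixed in the world has none). Each returns a list of dicts, best first, with "confidence" (0 to 1); they miss things now and then, are a little off and sometimes report something else, mostly with a low value. They report only what shows in the picture. A call takes as long as a camera call. They do not tell look-alikes from the thing itself.
- env.masks_of(camera, target): "mask" (384x512 bool, what is visible of it) and "extent" ([left, top, right, bottom] in pixels, round what is visible of it).
The state is a dict: "clock": time; "joints": joint angles; "qvel": joint speeds; "joint_torque": joint torques, N m; "eef_pos": TCP position; "tool_rot": TCP orientation; "wrist_force": force on the tool from outside, world axes, zero at the start; "torque": the same for the moment, N m; "width": opening from 0.0 (shut) to 1.0 (fully open).
Only numpy, scipy, OpenCV 4.12 (cv2) and the standard library are available. Lean on these libraries where they do the work, as an engineer would, in place of code of your own. Each camera call takes 0.05 s, during which the arm holds its last target.

### The job

Draw the tray of hex nuts (red front and knob) right out of the plywood rack by its knob and let go of it on the bench, then take it round its body, hold its open end over the white dish and tip it part-way, well short of dumping it (never past 45 degrees), just until the first nuts slide, holding it tipped until two or three nuts have dropped into the dish. Stand the tray level on the bench again with all the other nuts still in it; spill none, and leave the dish, the other trays and everything else on the bench where they are.

Things in the scene. Friction and masses are not known exactly. Their poses are not given: they have to be found in the camera images.
- tray: Plywood nut tray, 132 mm long, 60 mm wide, 0.14 to 0.24 kg; side walls 34 mm high, 4 mm thick, lower (to 22 mm) over the last 42 mm at the lip. Origin: centre of its underside; x from tail to open lip, z up. Its tail is a red panel (x = -66 to -58 mm, 62 mm wide, 42 mm high). It starts in any one of the rack's bays, lip to the rear, stands on the bench itself and slides out straight along its -x.
- tray_knob (a point): Middle of the red knob on the red panel: a round head 20 mm in diameter and 18 mm long along the tray's x, 89 mm behind the tray's origin and 27 mm above its underside; a neck 10 mm thick and 14 mm long joins it to the panel.
- tray_floor (a point): End of the tray's flat inner floor and start of its bevel: 26 mm ahead of the tray's origin, 11 mm above its underside. Between tail and here the floor is flat; from here to the lip it falls 9 degrees. Nuts on the bevel slide when the tray is tilted some 15 to 28 degrees lip down (friction varies), those on the flat floor about 9 degrees later.
- tray_lip (a point): Middle of the floor's edge at the tray's open end, where the nuts drop off: 66 mm ahead of the tray's origin, 4.5 mm above its underside; no wall there. At the start two nuts lie on the bevel just behind it and the other five on the flat floor; hard jerks would shake them off.
- dish_in (a point): Centre of the inner floor of the dish, 5 mm above the bench.
- dish: Loose round white enamel dish with a blue rim, 132 mm across the rim, 112 mm across the foot, 33 mm high, walls 4 mm thick, 0.4 kg, on the left or the right of the bench (it may change places with the paint tin). Origin: centre of its underside.
- rack: Fixed plywood riser: 150 mm deep (x), 244 mm wide (y), its top board at 58 mm (a dowel rail at its rear top reaches 76 mm), open at the front (its -x side, the face plane at x = -75 mm) and below, with three bays 67 mm wide centred at y = -78, 0 and +78 mm. Origin: centre of its underside.
- nut1: Loose steel hex nut, 18 mm across flats, 20.8 mm across corners, 10.8 mm high, 16 g. Origin: its centre; z along its hole.
- nut2: Loose steel hex nut, 18 mm across flats, 20.8 mm across corners, 10.8 mm high, 16 g. Origin: its centre; z along its hole.
- nut3: Loose steel hex nut, 18 mm across flats, 20.8 mm across corners, 10.8 mm high, 16 g. Origin: its centre; z along its hole.
- nut4: Loose steel hex nut, 18 mm across flats, 20.8 mm across corners, 10.8 mm high, 16 g. Origin: its centre; z along its hole.
- nut5: Loose steel hex nut, 18 mm across flats, 20.8 mm across corners, 10.8 mm high, 16 g. Origin: its centre; z along its hole.
- nut6: Loose steel hex nut, 18 mm across flats, 20.8 mm across corners, 10.8 mm high, 16 g. Origin: its centre; z along its hole.
- nut7: Loose steel hex nut, 18 mm across flats, 20.8 mm across corners, 10.8 mm high, 16 g. Origin: its centre; z along its hole.
- tray_keys: The tray with the blue front and knob, of wooden wedges, in another bay, same shape and axes as the nut tray; leave it alone.
- tray_washers: The tray with the yellow front and knob, of brass washers, in another bay, same shape and axes as the nut tray; leave it alone.
- paint_tin: Paint tin with an orange band, 92 mm in diameter, 90 mm high, loose, on the side of the bench opposite the dish. Origin: centre of its underside.
- tape_measure: Black and yellow tape measure, 66 x 62 x 34 mm, lying loose on top of the rack. Origin: centre of its underside.
- wide_brush: Wide flat paint brush, 230 mm long, 60 mm wide, 15 mm high, lying loose on the bench at the back left. Origin: under the middle of its length; x towards the bristles.
Not all that is in view belongs to the job. Leave any purple or turquoise look-alike of the tray alone.

How it is judged:
By the outcome, as a careful person would: the job done as asked, in the order asked, and still so for the second after the job is handed in, with the robot touching nothing.
It also fails if it takes over 58 s, if anything falls off the work surface, if the arm or the gripper's body presses on something with over 40 N, if the wrist force passes 120 N, or if a joint passes its speed limit or range.

## Working session

There is one attempt and no reset: what is moved stays moved. The work goes in short steps, Python scripts to look and compute and a tool call to move; the robot and the scene stay as the last step left them, time stands still between calls to the robot, and variables do not carry over. Pictures are saved under pics/ and viewed, and the job is handed in when it is done.

Besides the shell and the picture viewer there is one more tool, called after "Call:" as a command line: name --argument value ..., lists and objects as JSON in quotes. arm_command: Moves the arm, as the interface text tells. Its arguments: {"type":"object","properties":{"linear":{"type":"array"},"rotation":{"type":"array"},"jaw":{"type":"number"}},"required":["linear","rotation"]}

```bash
ls; mkdir -p pics; python3 - <<'E'
from rig import env
import cv2
for n in("side","top"):
    im=env.snapshot(n); cv2.imwrite(f"pics/{n}0.png",im)
    m=env.camera_model(n); print(n,m)
print(env.get_state())
E
```

```text
pics
side {'K': array([[365.51762757,   0.        , 247.57812091],
       [  0.        , 365.51762757, 196.07220887],
       [  0.        ,   0.        ,   1.        ]]), 'world_from_camera': array([[-8.35206088e-01,  3.97704239e-01, -3.79818547e-01,
         1.78753069e+02],
       [-5.49681584e-01, -6.24775344e-01,  5.54532168e-01,
         5.37114433e+02],
       [-1.67614697e-02,  6.71927903e-01,  7.40426867e-01,
         7.69065132e+02],
       [ 0.00000000e+00,  0.00000000e+00,  0.00000000e+00,
         1.00000000e+00]])}
top {'K': array([[365.64502133,   0.        , 254.57373523],
       [  0.        , 365.64502133, 191.93605887],
       [  0.        ,   0.        ,   1.        ]]), 'world_from_camera': array([[-2.68130007e-03,  9.91681665e-01, -1.28686776e-01,
         4.18969605e+02],
       [-9.99899435e-01, -8.66660025e-04,  1.41551419e-02,
         8.77044790e+00],
       [ 1.39258670e-02,  1.28711788e-01,  9.91584261e-01,
         9.57023339e+02],
       [ 0.00000000e+00,  0.00000000e+00,  0.00000000e+00,
         1.00000000e+00]])}
{'clock': 0.1, 'joints': array([-1.37400049e+00,  2.87146896e-01,  1.57809096e+00, -1.55013259e-05,
        1.27857607e+00, -1.50021071e-01]), 'qvel': array([ 0.0011283 , -0.00176232, -0.00406579, -0.00209832, -0.00084171,
       -0.00068687]), 'joint_torque': array([ 1.02085753e-03, -4.07298160e+01, -2.93698597e+01, -1.43505195e-04,
        3.41494801e-03,  1.07598095e-05]), 'eef_pos': array([ 229.32597085, -634.19681556,  230.00625426]), 'tool_rot': array([-1.11016000e-03,  9.85001399e-01,  1.72542780e-01, -3.33901019e-05]), 'wrist_force': array([ 0.37515701,  0.85507855, -0.33691186]), 'torque': array([-0.02198762, -0.00214157,  0.02358059]), 'width': 0.999336950658716}
```

View pics/side0.png

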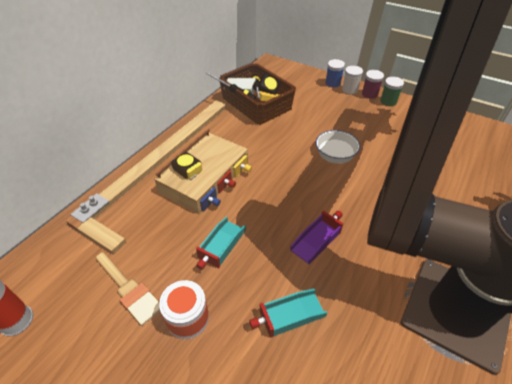

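View pics/top0.png

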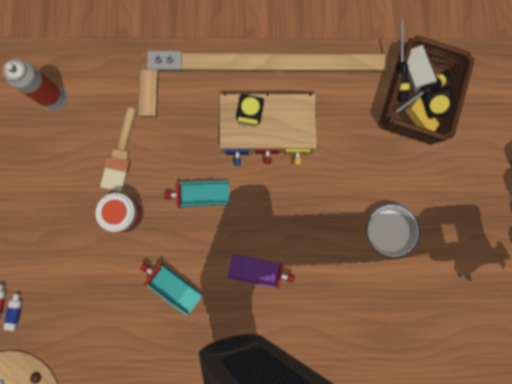

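```bash
cat > h.py <<'E'
import numpy as np, cv2
from rig import env
def ray(n,u,v):
    m=env.camera_model(n);K=m["K"];T=m["world_from_camera"]
    d=np.array([(u-K[0,2])/K[0,0],-(v-K[1,2])/K[1,1],-1.0])
    return T[:3,3],T[:3,:3]@d
def atz(n,u,v,z):
    o,d=ray(n,u,v); return o+d*(z-o[2])/d[2]
def proj(n,p):
    m=env.camera_model(n);K=m["K"];T=m["world_from_camera"]
    c=T[:3,:3].T@(np.array(p,float)-T[:3,3]); return np.array([K[0,0]*c[0]/-c[2]+K[0,2],K[1,1]*-c[1]/-c[2]+K[1,2]])
def crop(im,x0,y0,x1,y1,s,f):
    cv2.imwrite(f,cv2.resize(im[y0:y1,x0:x1],None,fx=s,fy=s,interpolation=cv2.INTER_CUBIC))
E
python3 - <<'E'
from h import *
t=cv2.imread("pics/top0.png");s=cv2.imread("pics/side0.png")
crop(t,210,85,330,170,6,"pics/t1.png"); crop(s,150,125,260,215,7,"pics/s1.png")
for n in("side","top"):
  for o in ("tray_knob","tray","rack","dish","tray_keys","tray_washers"):
    for r in env.masks_of(n,o):
        ys,xs=np.nonzero(r["mask"]); print(n,o,round(r["confidence"],2),np.round(r["extent"]),xs.mean().round(1),ys.mean().round(1))
E
```

```text
side tray_knob 0.98 [290. 209. 346. 264.] 317.5 236.5
side tray_knob 0.89 [196. 219. 242. 272.] 218.8 243.6
side tray_knob 0.7 [217. 171. 236. 195.] 225.0 182.4
side tray_knob 0.63 [249. 287. 328. 341.] 288.9 312.8
side tray_knob 0.37 [154. 128. 252. 217.] 199.9 170.5
side tray 0.89 [198. 217. 248. 271.] 218.7 243.8
side tray 0.73 [288. 211. 342. 263.] 317.3 236.4
side tray 0.68 [250. 287. 326. 340.] 289.2 312.8
side tray 0.6 [218. 171. 234. 195.] 224.8 181.8
side rack 0.88 [152. 131. 253. 216.] 199.8 170.1
side dish 0.56 [317. 133. 362. 163.] 336.8 146.4
side dish 0.47 [157. 281. 211. 340.] 184.1 309.5
side tray_keys 0.74 [200. 186. 218. 211.] 208.9 199.1
side tray_keys 0.57 [318. 133. 362. 165.] 337.0 146.5
side tray_keys 0.54 [174. 154. 201. 176.] 186.8 165.8
side tray_washers 0.78 [233. 153. 251. 176.] 241.5 166.4
top tray_knob 0.85 [141. 263. 204. 312.] 171.8 287.0
top tray_knob 0.72 [229. 252. 296. 287.] 257.7 270.9
top tray_knob 0.64 [255. 147. 278. 163.] 267.0 152.7
top tray 0.9 [142. 264. 202. 314.] 171.3 286.9
top tray 0.81 [230. 253. 294. 288.] 256.7 270.2
top tray 0.74 [165. 183. 232. 205.] 199.7 193.0
top rack 0.84 [222.  92. 318. 154.] 270.1 120.7
top rack 0.72 [258. 145. 278. 164.] 267.3 153.2
top rack 0.57 [236.  94. 263. 125.] 249.3 109.7
top dish 0.6 [367. 205. 420. 259.] 392.6 229.9
top tray_keys 0.59 [224. 148. 248. 164.] 236.2 154.0
top tray_keys 0.4 [253. 147. 283. 165.] 266.8 152.5
top tray_washers 0.69 [287. 150. 310. 164.] 297.0 153.7
```

View pics/t1.png

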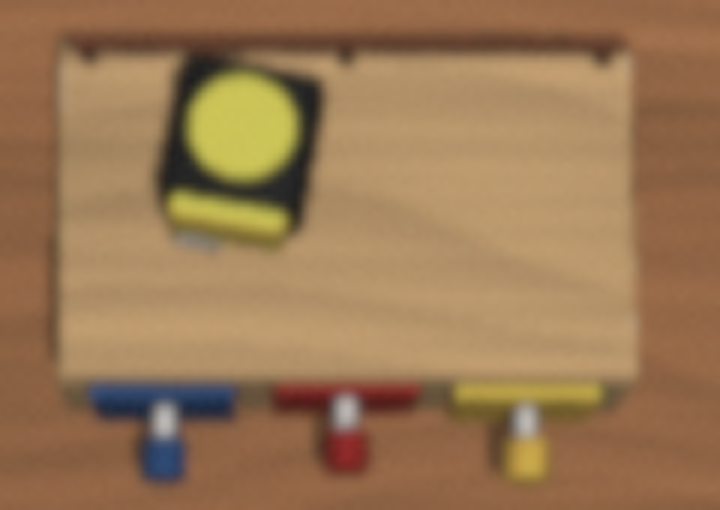

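View pics/s1.png

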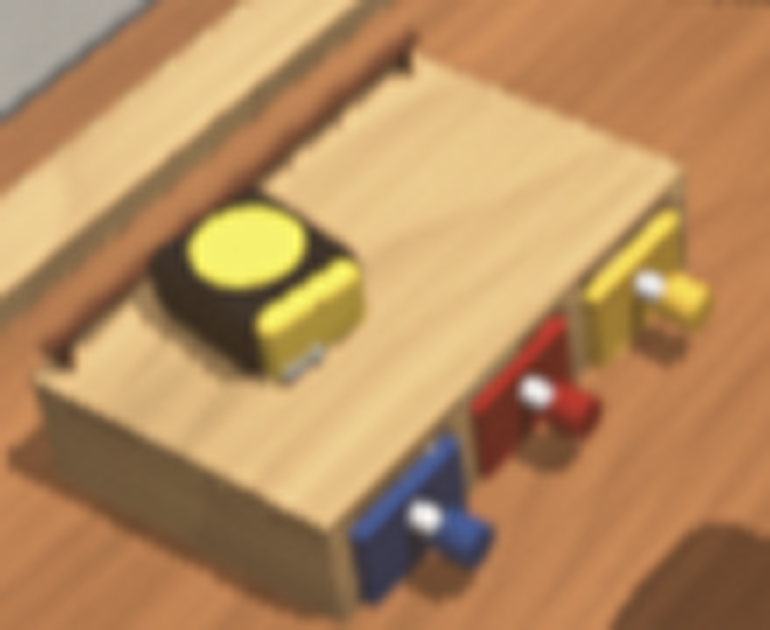

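```bash
python3 - <<'E'
from h import *
f=lambda u,v:(210+u/6,85+v/6)
for p in((62,380),(637,378),(632,52),(58,52)): print("rack",atz("top",*f(*p),58).round(1))
for n,p in(("b",(164,458)),("r",(346,450)),("y",(525,458))): print(n,atz("top",*f(*p),32).round(1))
def tri(pt,ps):
    A=[];b=[]
    for n,p in(("top",pt),("side",ps)):
        o,d=ray(n,*p);d/=np.linalg.norm(d);P=np.eye(3)-np.outer(d,d);A.append(P);b.append(P@o)
    return np.linalg.lstsq(np.vstack(A),np.hstack(b),rcond=None)[0]
print("knob",tri(f(346,450),(150+577/7,125+406/7)).round(1))
for z in(33,): print("dish",atz("top",392.6,230.5,z))
for r in env.masks_of("top","dish")[:1]:
    ys,xs=np.nonzero(r["mask"]);print(xs.min(),xs.max(),ys.min(),ys.max())
for n,ps in dict(purp=[(229,272),(262,252),(280,287),(294,278)],turq=[(142,264),(148,288),(190,314),(202,294),(165,195),(230,205),(230,180)],tin=[(96,213),(135,213)]).items():
    for p in ps: print(n,p,atz("top",*p,20).round(0))
s=cv2.imread("pics/top0.png"); crop(s,360,195,425,265,8,"pics/d.png")
E
```

```text
rack [646.3  81.8  58. ]
rack [ 647.4 -159.9   58. ]
rack [ 790.7 -161.2   58. ]
rack [790.   84.8  58. ]
b [618.6  39.8  32. ]
r [622.1 -38.5  32. ]
y [ 618.7 -115.6   32. ]
knob [623.8 -38.7  25.5]
dish [ 440.30155296 -353.03185076   33.        ]
367 419 204 255
purp (229, 272) [338.  60.  20.]
purp (262, 252) [387. -23.  20.]
purp (280, 287) [301. -68.  20.]
purp (294, 278) [ 323. -103.   20.]
turq (142, 264) [358. 278.  20.]
turq (148, 288) [300. 261.  20.]
turq (190, 314) [237. 156.  20.]
turq (202, 294) [285. 127.  20.]
turq (165, 195) [533. 226.  20.]
turq (230, 205) [507.  59.  20.]
turq (230, 180) [572.  59.  20.]
tin (96, 213) [487. 400.  20.]
tin (135, 213) [487. 301.  20.]
```

View pics/d.png

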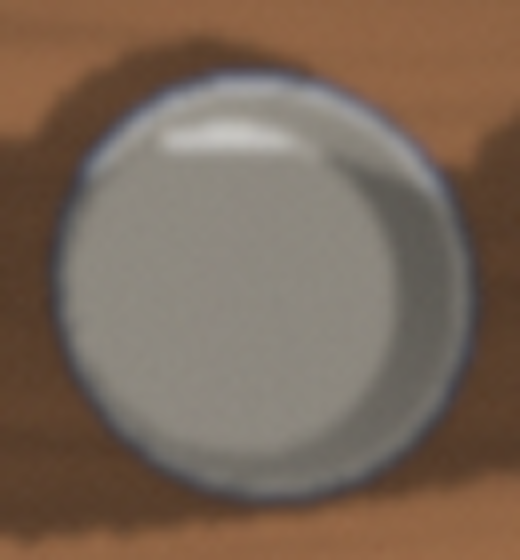

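```bash
cat >> h.py <<'E'
from scipy.spatial.transform import Rotation as Ro
def Rt(az,tilt=0):
    a=np.radians(az);x=np.array([np.cos(a),np.sin(a),0]);z=np.array([0,0,-1.]);y=np.cross(z,x)
    return Ro.from_matrix(np.c_[x,y,z])*Ro.from_rotvec([0,-tilt,0],degrees=True)
def st():
    s=env.get_state();q=s["tool_rot"];return s,np.array(s["eef_pos"]),Ro.from_quat([q[1],q[2],q[3],q[0]])
def plan(p,R,p0=None,R0=None):
    s,pm,Rm=st(); p0=pm if p0 is None else np.array(p0,float); R0=Rm if R0 is None else R0
    print("lin",R0.inv().apply(np.array(p,float)-p0).round(1),"rot",(R0.inv()*R).as_rotvec(degrees=True).round(1))
def show():
    s,p,R=st();print("t",round(s["clock"],2),"p",p.round(1),"x",R.as_matrix()[:,0].round(3),"z",R.as_matrix()[:,2].round(3),"w",round(s["width"],3),"F",s["wrist_force"].round(1),"j",s["joints"].round(2))
E
python3 - <<'E'
from h import *
show(); print(env.grip_depth)
plan((622,-38.6,130),Rt(0),(229.449,-634.791,231.325),Rt(19.86))
E
```

```text
t 0.75 p [ 229.5 -634.8  231.4] x [0.94 0.34 0.  ] z [ 0. -0. -1.] w 1.002 F [1.  1.  0.9] j [-1.37  0.29  1.58  0.    1.28 -0.15]
18.700000000000003
lin [ 571.7 -427.4  101.3] rot [ 0.   0.  19.9]
```

Call:
arm_command --linear '[[571.7,-427.4,101.3],[571.7,-427.4,101.3],[571.7,-427.4,101.3],[571.7,-427.4,101.3],[571.7,-427.4,101.3],[571.7,-427.4,101.3],[571.7,-427.4,101.3],[571.7,-427.4,101.3],[571.7,-427.4,101.3],[571.7,-427.4,101.3]]' --rotation '[[0,0,19.9],[0,0,19.9],[0,0,19.9],[0,0,19.9],[0,0,19.9],[0,0,19.9],[0,0,19.9],[0,0,19.9],[0,0,19.9],[0,0,19.9]]' --jaw 0.65

```text
clock: 1.58
eef_pos: [457.1, -288.5, 173.0]
tool_rot: [0.0, 1.0, -0.0, 0.0]
wrist_force: [1.1, -0.4, -0.7]
width: 0.649
```

```bash
python3 - <<'E'
from h import *
show(); 
plan((622,-38.6,130),Rt(0))
E
```

```text
t 1.58 p [ 457.1 -288.5  173. ] x [ 1.    -0.001  0.001] z [ 0.001 -0.001 -1.   ] w 0.649 F [ 1.1 -0.4 -0.7] j [-0.75  0.05  1.96  0.    1.13  0.82]
lin [ 164.7 -250.    42.9] rot [ 0. -0. -0.]
```

Call:
arm_command --linear '[[155,-235,43],[155,-235,43],[155,-235,43],[155,-235,43],[155,-235,43],[155,-235,43],[155,-235,43],[155,-235,43],[155,-235,43],[155,-235,43]]' --rotation '[[0,0,0],[0,0,0],[0,0,0],[0,0,0],[0,0,0],[0,0,0],[0,0,0],[0,0,0],[0,0,0],[0,0,0]]'

```text
clock: 2.42
eef_pos: [611.2, -55.4, 129.8]
tool_rot: [0.0, 1.0, 0.0, -0.0]
wrist_force: [0.4, 0.3, 0.5]
width: 0.651
```

```bash
python3 - <<'E'
from h import *
env.snapshot("side"); im=env.snapshot("side"); show(); crop(im,150,100,270,215,6,"pics/s2.png")
plan((622,-38.6,10),Rt(0))
E
```

```text
t 2.52 p [611.1 -56.4 130.1] x [ 1.    -0.002  0.   ] z [ 0. -0. -1.] w 0.651 F [ 0.2 -0.4 -0.6] j [-0.26  0.25  1.81 -0.    1.08  1.32]
lin [ 10.9 -17.9 120.1] rot [ 0.  -0.  -0.1]
```

View pics/s2.png

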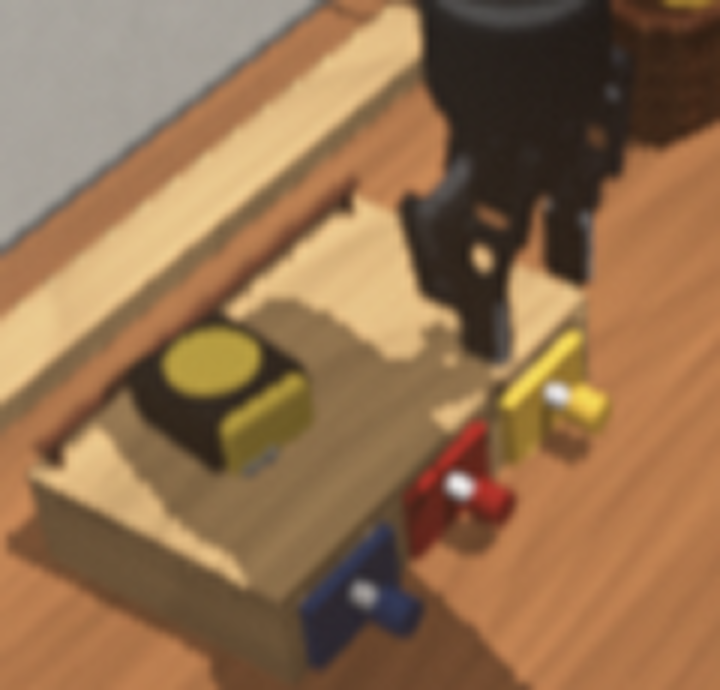

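Call:
arm_command --linear '[[9,-18,0],[9,-18,20],[9,-18,40],[9,-18,60],[9,-18,80],[9,-18,95],[9,-18,106],[9,-18,114],[9,-18,119],[9,-18,119]]' --rotation '[[0,0,0],[0,0,0],[0,0,0],[0,0,0],[0,0,0],[0,0,0],[0,0,0],[0,0,0],[0,0,0],[0,0,0]]'

```text
clock: 3.35
eef_pos: [619.9, -37.8, 10.2]
tool_rot: [-0.0, 1.0, -0.001, -0.001]
wrist_force: [0.0, 0.3, -0.1]
width: 0.647
```

Call:
arm_command --linear '[[0,0,0],[0,0,0],[0,0,0],[0,0,0],[0,0,0],[0,0,0],[0,0,0],[0,0,0]]' --rotation '[[0,0,0],[0,0,0],[0,0,0],[0,0,0],[0,0,0],[0,0,0],[0,0,0],[0,0,0]]' --jaw 0.0

```text
clock: 4.02
eef_pos: [621.2, -37.4, 12.2]
tool_rot: [0.0, 1.0, -0.0, 0.001]
wrist_force: [-2.1, 0.6, 5.8]
width: 0.211
```

```bash
python3 - <<'E'
from h import *
show()
im=env.snapshot("side");  crop(im,150,100,270,215,6,"pics/s3.png")
E
```

```text
t 4.02 p [621.2 -37.4  12.2] x [ 1.    -0.     0.002] z [ 0.002 -0.    -1.   ] w 0.211 F [-2.1  0.6  5.8] j [-0.22  0.43  1.83 -0.    0.88  1.35]
```

View pics/s3.png

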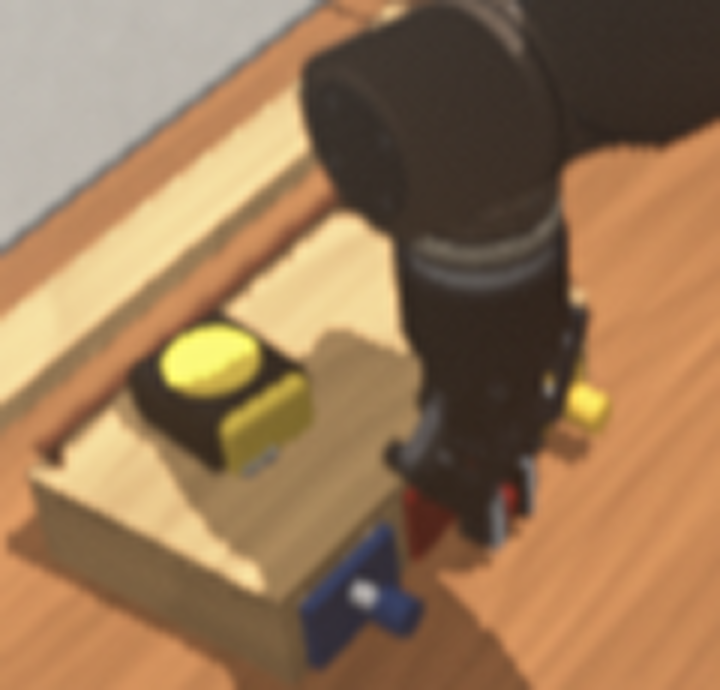

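Call:
arm_command --linear '[[-1,0,0],[-3,0,0],[-6,0,0],[-10,0,0],[-15,0,0],[-21,0,0],[-28,0,0],[-35,0,0],[-42,0,0],[-49,0,0]]' --rotation '[[0,0,0],[0,0,0],[0,0,0],[0,0,0],[0,0,0],[0,0,0],[0,0,0],[0,0,0],[0,0,0],[0,0,0]]'

```text
clock: 4.9
eef_pos: [572.3, -37.6, 11.8]
tool_rot: [0.0, 1.0, -0.0, 0.002]
wrist_force: [5.3, 0.0, 4.2]
width: 0.209
```

Call:
arm_command --linear '[[-7,0,0],[-14,0,0],[-21,0,0],[-28,0,0],[-35,0,0],[-42,0,0],[-49,0,0],[-56,0,0],[-63,0,0],[-70,0,0]]' --rotation '[[0,0,0],[0,0,0],[0,0,0],[0,0,0],[0,0,0],[0,0,0],[0,0,0],[0,0,0],[0,0,0],[0,0,0]]'

```text
clock: 5.73
eef_pos: [502.3, -37.6, 11.7]
tool_rot: [0.0, 1.0, -0.001, 0.002]
wrist_force: [5.6, -0.9, 4.2]
width: 0.211
```

Call:
arm_command --linear '[[-6,0,0],[-11,0,0],[-16,0,0],[-20,0,0],[-24,0,0],[-27,0,0],[-29,0,0],[-30,0,0],[-30,0,0],[-30,0,0]]' --rotation '[[0,0,0],[0,0,0],[0,0,0],[0,0,0],[0,0,0],[0,0,0],[0,0,0],[0,0,0],[0,0,0],[0,0,0]]'

```text
clock: 6.57
eef_pos: [472.4, -37.6, 11.7]
tool_rot: [0.0, 1.0, -0.0, 0.002]
wrist_force: [4.6, -0.0, 6.1]
width: 0.212
```

```bash
python3 - <<'E'
from h import *
show()
im=env.snapshot("side");  crop(im,170,110,330,240,5,"pics/s4.png")
E
```

```text
t 6.57 p [472.4 -37.6  11.7] x [ 1.    -0.001  0.003] z [ 0.003 -0.001 -1.   ] w 0.212 F [ 4.6 -0.   6.1] j [-0.29  0.16  2.19  0.    0.79  1.28]
```

View pics/s4.png

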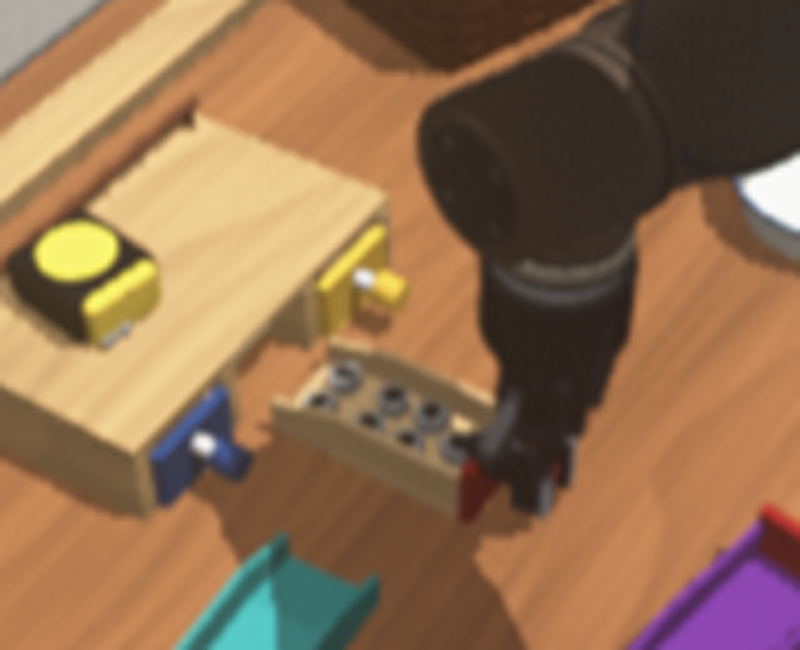

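The side view shows the red-fronted tray fully out, with two nuts near the lip (≈(237,187)) and five on the flat floor. I'll release the knob and rise.

Call:
arm_command --linear '[[0,0,0],[0,0,0],[0,0,0],[0,0,0],[0,0,0],[0,0,0]]' --rotation '[[0,0,0],[0,0,0],[0,0,0],[0,0,0],[0,0,0],[0,0,0]]' --jaw 0.6

```text
clock: 7.12
eef_pos: [470.5, -37.0, 10.2]
tool_rot: [-0.0, 1.0, -0.0, -0.001]
wrist_force: [0.7, -0.4, -0.5]
width: 0.604
```

Call:
arm_command --linear '[[0,0,-10],[0,0,-30],[0,0,-60],[0,0,-95],[0,0,-130],[-30,0,-160],[-30,0,-160],[-30,0,-160]]' --rotation '[[0,0,0],[0,0,0],[0,0,0],[0,0,0],[0,0,0],[0,0,0],[0,0,0],[0,0,0]]'

```text
clock: 7.78
eef_pos: [442.2, -37.5, 174.2]
tool_rot: [0.001, 1.0, -0.0, 0.003]
wrist_force: [0.2, -0.4, -0.1]
width: 0.6
```

```bash
python3 - <<'E'
from h import *
show()
im=env.snapshot("top");cv2.imwrite("pics/top5.png",im);  crop(im,205,100,335,200,6,"pics/t5.png")
im=env.snapshot("side");  crop(im,170,110,330,240,5,"pics/s5.png")
E
```

```text
t 7.78 p [442.2 -37.5 174.2] x [ 1.    -0.001  0.007] z [ 0.007 -0.002 -1.   ] w 0.6 F [ 0.2 -0.4 -0.1] j [-0.31 -0.19  2.18  0.    1.14  1.26]
```

View pics/t5.png

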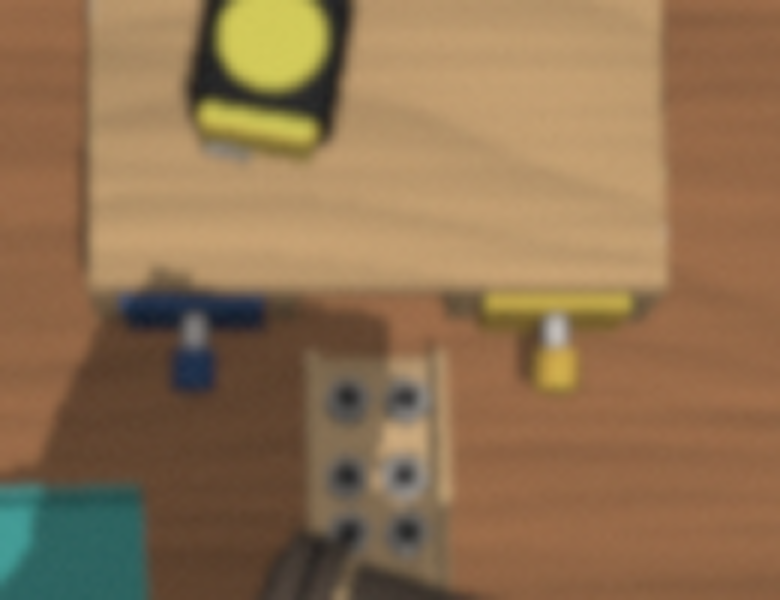

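View pics/s5.png

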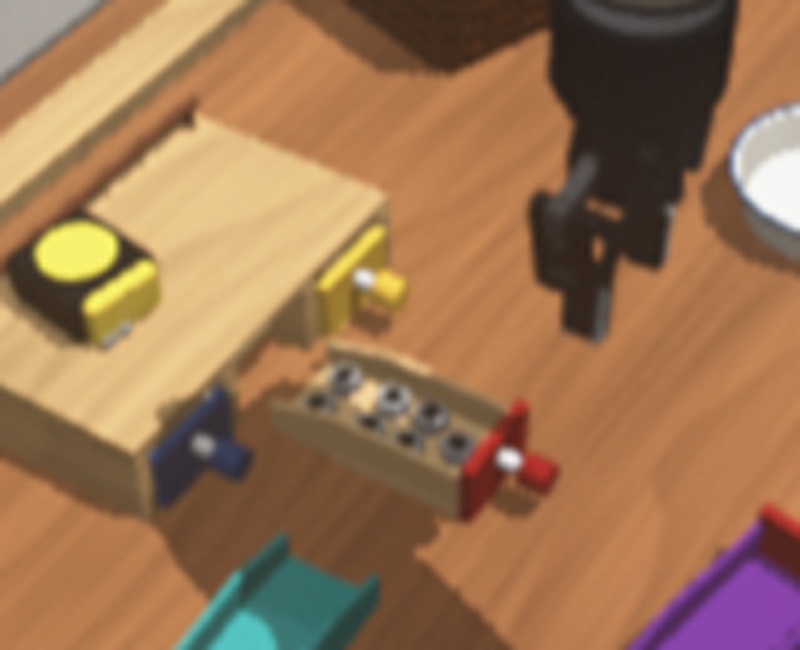

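```bash
python3 - <<'E'
from h import *
f=lambda u,v:(205+u/6,100+v/6)
for p,z in(((305,352),22),((447,348),22),((307,500),34),((453,500),34)): print(atz("top",*f(*p),z).round(1))
g=lambda u,v:(170+u/5,110+v/5)
def tri(pt,ps):
    pass
# red panel top corners in side z=42
for p in((462,468),(523,405)): print("panel",atz("side",*g(*p),42).round(1))
print("knob",atz("side",*g(540,474),27).round(1))
print("liptips",atz("side",*g(275,402),22).round(1),atz("side",*g(333,345),22).round(1))
E
```

```text
[627.9  -8.1  22. ]
[629.7 -70.   22. ]
[560.9  -8.5  34. ]
[560.9 -70.7  34. ]
panel [504.  -6.  42.]
panel [500.  -62.4  42. ]
knob [473.3 -36.   27. ]
liptips [627.2  -6.3  22. ] [625.3 -60.9  22. ]
```

Call:
arm_command --linear '[[40,0,0],[80,0,0],[115,1,20],[115,1,50],[115,1,85],[115,1,115],[115,1,140],[115,1,155],[115,1,164],[115,1,170]]' --rotation '[[0,0,0],[0,0,0],[0,0,0],[0,0,0],[0,0,0],[0,0,0],[0,0,0],[0,0,0],[0,0,0],[0,0,0]]' --jaw 1.0

```text
clock: 8.72
eef_pos: [554.3, -37.6, -3.0]
tool_rot: [-0.001, 1.0, -0.0, -0.003]
wrist_force: [-0.4, 0.2, -0.4]
width: 1.002
```

Call:
arm_command --linear '[[0,0,0],[0,0,0]]' --rotation '[[0,0,0],[0,0,0]]'

```text
clock: 8.88
eef_pos: [556.6, -38.3, 0.7]
tool_rot: [-0.0, 1.0, -0.0, -0.0]
wrist_force: [1.1, -0.1, 1.6]
width: 1.0
```

```bash
python3 - <<'E'
from h import *
im=env.snapshot("side");  crop(im,170,110,330,240,5,"pics/s6.png")
show();plan((557,-38.6,2),Rt(0))
E
```

```text
t 8.93 p [557.2 -38.4   1.5] x [ 1.    -0.     0.001] z [ 0.001 -0.    -1.   ] w 0.998 F [ 0.1 -0.9  0.6] j [-0.25  0.34  1.99  0.    0.81  1.32]
lin [-0.2  0.2 -0.5] rot [ 0.  -0.1 -0. ]
```

View pics/s6.png

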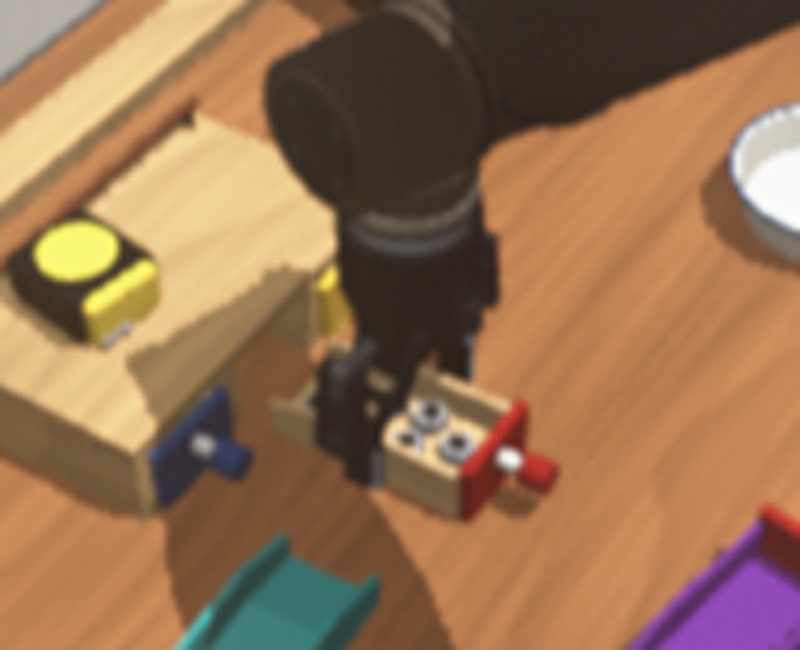

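Fingers straddle the tray body ahead of the red panel, clear of both walls. Closing.

Call:
arm_command --linear '[[0,0,0],[0,0,0],[0,0,0],[0,0,0],[0,0,0],[0,0,0],[0,0,0],[0,0,0]]' --rotation '[[0,0,0],[0,0,0],[0,0,0],[0,0,0],[0,0,0],[0,0,0],[0,0,0],[0,0,0]]' --jaw 0.0

```text
clock: 9.6
eef_pos: [557.7, -38.3, 2.5]
tool_rot: [0.0, 1.0, -0.0, 0.001]
wrist_force: [0.9, 0.9, 6.2]
width: 0.688
```

Call:
arm_command --linear '[[0,0,-1],[0,0,-3],[0,0,-6],[0,0,-10],[0,0,-14],[0,0,-17],[0,0,-19],[0,0,-20],[0,0,-20],[0,0,-20]]' --rotation '[[0,0,0],[0,0,0],[0,0,0],[0,0,0],[0,0,0],[0,0,0],[0,0,0],[0,0,0],[0,0,0],[0,0,0]]'

```text
clock: 10.43
eef_pos: [556.3, -38.2, 20.8]
tool_rot: [-0.0, 1.0, -0.0, -0.0]
wrist_force: [-0.4, -0.1, -3.6]
width: 0.691
```

```bash
python3 - <<'E'
from h import *
im=env.snapshot("side");  crop(im,170,110,330,240,5,"pics/s7.png")
show()
E
```

```text
t 10.48 p [556.2 -38.2  20.7] x [ 1.    -0.001 -0.   ] z [-0.  0. -1.] w 0.694 F [-0.1  0.1 -3.8] j [-0.25  0.3   1.99 -0.    0.85  1.32]
```

View pics/s7.png

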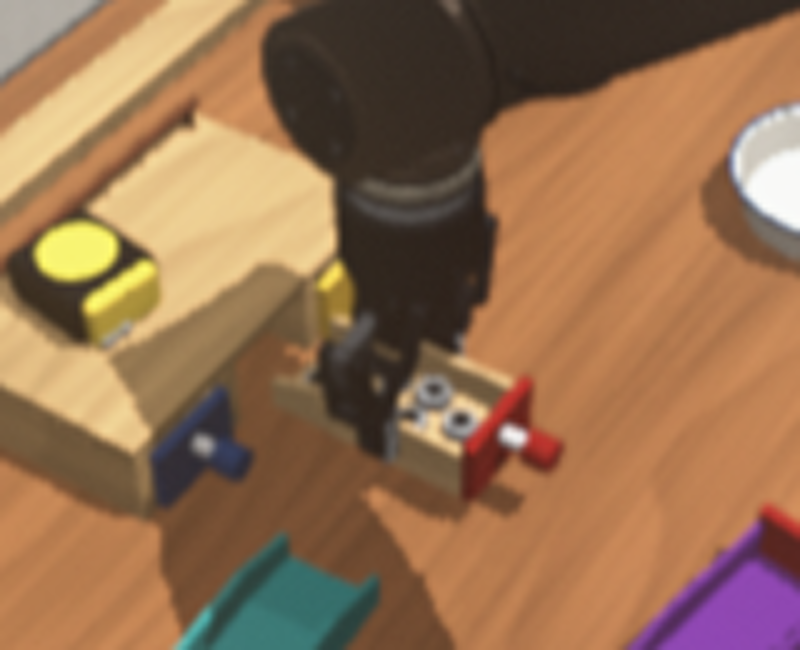

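```bash
cat >> h.py <<'E'
def mj(n): s=np.arange(1,n+1)/n; return s**3*(10-15*s+6*s*s)
C=np.array([440,-353.,0]); AZ=np.degrees(np.arctan2(-353,440)); U=np.array([np.cos(np.radians(AZ)),np.sin(np.radians(AZ)),0])
def tip(t,zl=50,back=15,zoff=2.0):
    L=C-back*U; L[2]=zl; R=Rt(AZ,t); return L-R.apply([71,0,zoff-4.5]),R
def rows(Ps,Rs,p0,R0,k=10):
    for i in range(0,len(Ps),k):
        a=np.array([R0.inv().apply(p-p0) for p in Ps[i:i+k]]); b=np.array([(R0.inv()*R).as_rotvec(degrees=True) for R in Rs[i:i+k]])
        print("lin",a.round(1).tolist());print("rot",b.round(1).tolist()); j=min(i+k,len(Ps))-1; p0,R0=Ps[j],Rs[j]
E
python3 - <<'E'
from h import *
s,p,R=st(); p0=np.array([556.3,-38.2,20.8]);R0=Rt(0)
pt,Rt_=tip(0); print(pt,AZ)
pa=p0+[0,0,54]; pt[2]=75
rows([p0+x*(pa-p0) for x in mj(10)],[R0]*10,p0,R0)
rows([pa+x*(pt-pa) for x in mj(30)],[Rt(AZ*x) for x in mj(30)],pa,R0)
E
```

```text
[ 372.91971512 -299.1833169    47.5       ] -38.73912129799387
lin [[0.0, 0.0, -0.5], [0.0, 0.0, -3.1], [0.0, 0.0, -8.8], [0.0, 0.0, -17.1], [0.0, 0.0, -27.0], [0.0, 0.0, -36.9], [0.0, 0.0, -45.2], [0.0, 0.0, -50.9], [0.0, 0.0, -53.5], [0.0, 0.0, -54.0]]
rot [[0.0, 0.0, 0.0], [0.0, 0.0, 0.0], [0.0, 0.0, 0.0], [0.0, 0.0, 0.0], [0.0, 0.0, 0.0], [0.0, 0.0, 0.0], [0.0, 0.0, 0.0], [0.0, 0.0, 0.0], [0.0, 0.0, 0.0], [0.0, 0.0, 0.0]]
lin [[-0.1, 0.1, -0.0], [-0.5, 0.7, -0.0], [-1.6, 2.2, -0.0], [-3.5, 5.0, -0.0], [-6.5, 9.3, -0.0], [-10.6, 15.1, -0.0], [-15.9, 22.6, -0.0], [-22.3, 31.8, -0.0], [-29.9, 42.6, -0.0], [-38.5, 54.8, -0.0]]
rot [[0.0, 0.0, 0.0], [0.0, 0.0, 0.1], [0.0, 0.0, 0.3], [0.0, 0.0, 0.7], [0.0, 0.0, 1.4], [0.0, 0.0, 2.2], [0.0, 0.0, 3.4], [0.0, 0.0, 4.7], [0.0, 0.0, 6.3], [0.0, 0.0, 8.1]]
lin [[-7.5, 14.7, -0.0], [-15.6, 30.6, -0.0], [-24.1, 47.4, -0.0], [-32.9, 64.8, -0.0], [-42.0, 82.5, -0.1], [-51.0, 100.2, -0.1], [-59.8, 117.6, -0.1], [-68.4, 134.4, -0.1], [-76.4, 150.3, -0.1], [-83.9, 165.0, -0.1]]
rot [[0.0, 0.0, 2.0], [0.0, 0.0, 4.2], [0.0, 0.0, 6.5], [0.0, 0.0, 8.8], [0.0, 0.0, 11.2], [0.0, 0.0, 13.7], [0.0, 0.0, 16.0], [0.0, 0.0, 18.3], [0.0, 0.0, 20.5], [0.0, 0.0, 22.5]]
lin [[-1.2, 14.9, -0.0], [-2.2, 28.0, -0.0], [-3.1, 39.2, -0.0], [-3.8, 48.3, -0.0], [-4.3, 55.5, -0.0], [-4.8, 60.6, -0.0], [-5.0, 64.0, -0.0], [-5.2, 65.9, -0.0], [-5.2, 66.6, -0.0], [-5.2, 66.7, -0.0]]
rot [[0.0, 0.0, 1.8], [0.0, 0.0, 3.4], [0.0, 0.0, 4.8], [0.0, 0.0, 5.9], [0.0, 0.0, 6.8], [0.0, 0.0, 7.4], [0.0, 0.0, 7.8], [0.0, 0.0, 8.0], [0.0, 0.0, 8.1], [0.0, 0.0, 8.1]]
```

Call:
arm_command --linear '[[0,0,-1],[0,0,-3],[0,0,-9],[0,0,-17],[0,0,-27],[0,0,-37],[0,0,-45],[0,0,-51],[0,0,-53],[0,0,-54]]' --rotation '[[0,0,0],[0,0,0],[0,0,0],[0,0,0],[0,0,0],[0,0,0],[0,0,0],[0,0,0],[0,0,0],[0,0,0]]'

```text
clock: 11.32
eef_pos: [556.7, -38.3, 75.7]
tool_rot: [0.0, 1.0, -0.0, 0.001]
wrist_force: [-0.3, -0.0, -3.5]
width: 0.689
```

Call:
arm_command --linear '[[0,0,0],[-0.5,0.7,0],[-1.6,2.2,0],[-3.5,5,0],[-6.5,9.3,0],[-10.6,15.1,0],[-15.9,22.6,0],[-22.3,31.8,0],[-29.9,42.6,0],[-38.5,54.8,0]]' --rotation '[[0,0,0],[0,0,0.1],[0,0,0.3],[0,0,0.7],[0,0,1.4],[0,0,2.2],[0,0,3.4],[0,0,4.7],[0,0,6.3],[0,0,8.1]]'

```text
clock: 12.15
eef_pos: [517.0, -94.1, 74.8]
tool_rot: [0.0, 0.997, -0.072, -0.0]
wrist_force: [-0.1, 0.9, -2.4]
width: 0.691
```

Call:
arm_command --linear '[[-7.5,14.7,0],[-15.6,30.6,0],[-24.1,47.4,0],[-32.9,64.8,0],[-42,82.5,0],[-51,100.2,0],[-59.8,117.6,0],[-68.4,134.4,0],[-76.4,150.3,0],[-83.9,165,0]]' --rotation '[[0,0,2],[0,0,4.2],[0,0,6.5],[0,0,8.8],[0,0,11.2],[0,0,13.7],[0,0,16],[0,0,18.3],[0,0,20.5],[0,0,22.5]]'

```text
clock: 12.98
eef_pos: [409.9, -245.9, 74.9]
tool_rot: [0.0, 0.964, -0.266, 0.0]
wrist_force: [1.3, -0.1, -3.2]
width: 0.689
```

Call:
arm_command --linear '[[-1.2,14.9,0],[-2.2,28,0],[-3.1,39.2,0],[-3.8,48.3,0],[-4.3,55.5,0],[-4.8,60.6,0],[-5,64,0],[-5.2,65.9,0],[-5.2,66.6,0],[-5.2,66.7,0]]' --rotation '[[0,0,1.8],[0,0,3.4],[0,0,4.8],[0,0,5.9],[0,0,6.8],[0,0,7.4],[0,0,7.8],[0,0,8],[0,0,8.1],[0,0,8.1]]'

```text
clock: 13.82
eef_pos: [373.1, -299.1, 74.7]
tool_rot: [-0.0, 0.943, -0.331, -0.0]
wrist_force: [-0.6, -0.6, -3.9]
width: 0.691
```

Call:
arm_command --linear '[[0,0,0],[0,0,0]]' --rotation '[[0,0,0],[0,0,0]]'

```text
clock: 13.98
eef_pos: [373.2, -298.9, 74.7]
tool_rot: [-0.0, 0.944, -0.331, -0.0]
wrist_force: [-0.4, -0.7, -2.9]
width: 0.692
```

```bash
python3 - <<'E'
from h import *
im=env.snapshot("side");  crop(im,280,80,440,210,5,"pics/s8.png")
im=env.snapshot("top");  crop(im,330,170,450,270,6,"pics/t8.png")
show(); print(tip(0)[0],AZ)
E
```

```text
t 14.08 p [ 373.1 -299.    74.7] x [ 0.78  -0.625 -0.   ] z [-0.  0. -1.] w 0.69 F [-0.8 -0.7 -3.3] j [-0.89  0.05  2.16  0.    0.93  1.36]
[ 372.91971512 -299.1833169    47.5       ] -38.73912129799387
```

View pics/s8.png

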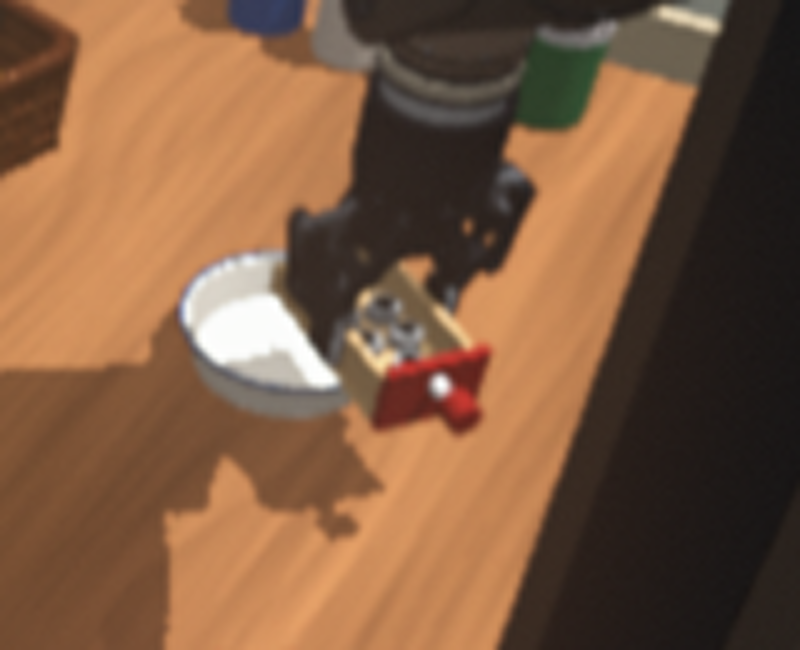

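View pics/t8.png

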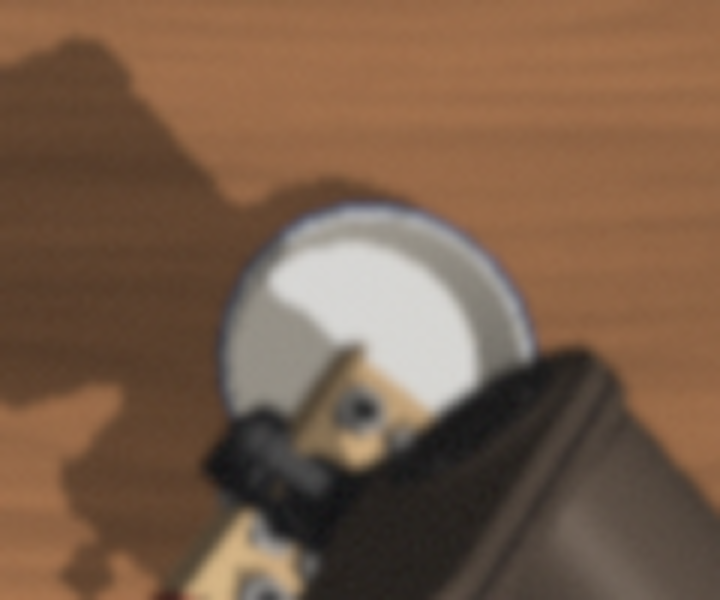

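The pictures show the lip with its two nuts over the dish (lip at ≈(397,232) top), tray level, nuts in place. I'll lower and pre-tilt to 12°.

```bash
python3 - <<'E'
from h import *
p0,R0=tip(0,77.5)
P=[tip(12*x,77.5-25.5*x) for x in mj(20)]
rows([a for a,b in P],[b for a,b in P],p0,R0)
E
```

```text
lin [[-0.0, 0.0, 0.0], [-0.0, 0.0, 0.1], [-0.0, 0.0, 0.3], [-0.0, 0.0, 0.6], [-0.0, 0.0, 1.1], [-0.0, 0.0, 1.7], [-0.0, -0.0, 2.5], [-0.0, 0.0, 3.4], [0.0, -0.0, 4.3], [0.1, -0.0, 5.3]]
rot [[0.0, -0.0, 0.0], [0.0, -0.1, 0.0], [0.0, -0.3, 0.0], [0.0, -0.7, 0.0], [0.0, -1.2, 0.0], [-0.0, -2.0, 0.0], [0.0, -2.8, 0.0], [0.0, -3.8, -0.0], [0.0, -4.9, 0.0], [0.0, -6.0, 0.0]]
lin [[0.2, 0.0, 1.0], [0.4, 0.0, 1.9], [0.7, 0.0, 2.8], [0.9, -0.0, 3.5], [1.1, -0.0, 4.2], [1.3, 0.0, 4.6], [1.4, -0.0, 5.0], [1.4, -0.0, 5.2], [1.5, 0.0, 5.2], [1.5, -0.0, 5.2]]
rot [[-0.0, -1.1, 0.0], [-0.0, -2.2, 0.0], [0.0, -3.2, 0.0], [0.0, -4.0, 0.0], [0.0, -4.8, -0.0], [-0.0, -5.3, 0.0], [0.0, -5.7, -0.0], [0.0, -5.9, -0.0], [0.0, -6.0, 0.0], [0.0, -6.0, 0.0]]
```

Call:
arm_command --linear '[[0,0,0],[0,0,0.1],[0,0,0.3],[0,0,0.6],[0,0,1.1],[0,0,1.7],[0,0,2.5],[0,0,3.4],[0,0,4.3],[0.1,0,5.3]]' --rotation '[[0,0,0],[0,-0.1,0],[0,-0.3,0],[0,-0.7,0],[0,-1.2,0],[0,-2,0],[0,-2.8,0],[0,-3.8,0],[0,-4.9,0],[0,-6,0]]'

```text
clock: 14.92
eef_pos: [373.2, -299.4, 69.4]
tool_rot: [-0.018, 0.942, -0.331, -0.05]
wrist_force: [0.4, -1.1, -3.0]
width: 0.691
```

Call:
arm_command --linear '[[0.2,0,1],[0.4,0,1.9],[0.7,0,2.8],[0.9,0,3.5],[1.1,0,4.2],[1.3,0,4.6],[1.4,0,5],[1.5,0,5.2],[1.5,0,5.2],[1.5,0,5.2]]' --rotation '[[0,-1.1,0],[0,-2.2,0],[0,-3.2,0],[0,-4,0],[0,-4.8,0],[0,-5.3,0],[0,-5.7,0],[0,-5.9,0],[0,-6,0],[0,-6,0]]'

```text
clock: 15.75
eef_pos: [373.8, -299.9, 64.1]
tool_rot: [-0.035, 0.938, -0.33, -0.099]
wrist_force: [-1.3, -0.5, -3.5]
width: 0.691
```

```bash
cat > look.py <<'E'
from h import *
import sys
k=sys.argv[1]
a=env.snapshot("side")[105:180,300:380]; b=env.snapshot("top")[195:265,360:440]
b=cv2.copyMakeBorder(b,0,5,0,0,cv2.BORDER_CONSTANT)
cv2.imwrite(f"pics/c{k}.png",cv2.resize(np.hstack([a,b]),None,fx=5,fy=5,interpolation=cv2.INTER_CUBIC))
s,p,R=st(); show(); t=float(np.degrees(np.arcsin(-R.as_matrix()[2,0])));print("tilt",t,"lip",R.apply([71,0,-2.5])+p, "TCP target", )
E
python3 look.py 9
python3 - <<'E'
from h import *
p0,R0=tip(12,52)
for d in(1,1.5,2,3):
  p,R=tip(12+d,52);rows([p],[R],p0,R0)
E
```

```text
t 15.85 p [ 373.8 -299.8   64.2] x [ 0.763 -0.612 -0.208] z [-0.162  0.13  -0.978] w 0.695 F [-0.5 -0.1 -2.2] j [-0.87  0.19  2.05 -0.04  1.12  1.4 ]
tilt 11.996820296847277 lip [ 428.34866199 -343.61224616   51.8748756 ] TCP target
lin [[-0.0, 0.0, -1.2]]
rot [[-0.0, -1.0, -0.0]]
lin [[-0.0, 0.0, -1.9]]
rot [[-0.0, -1.5, 0.0]]
lin [[-0.0, 0.0, -2.5]]
rot [[-0.0, -2.0, 0.0]]
lin [[-0.0, 0.0, -3.7]]
rot [[-0.0, -3.0, 0.0]]
```

View pics/c9.png

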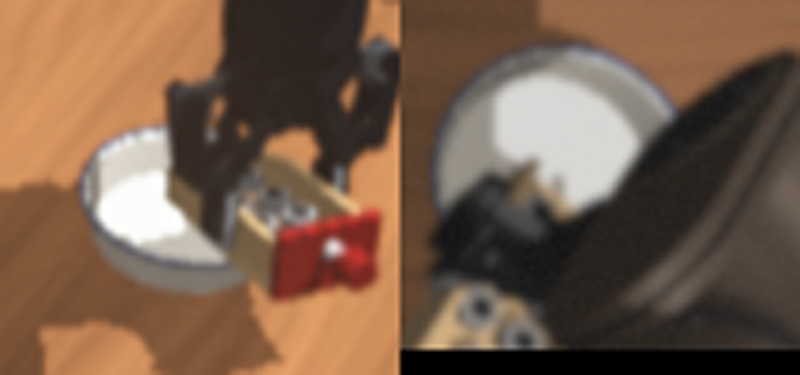

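Call:
arm_command --linear '[[0,0,-0.4],[0,0,-1.3],[0,0,-2.5],[0,0,-3.3],[0,0,-3.7],[0,0,-3.7],[0,0,-3.7]]' --rotation '[[0,-0.3,0],[0,-1,0],[0,-2,0],[0,-2.7,0],[0,-3,0],[0,-3,0],[0,-3,0]]'

```text
clock: 16.43
eef_pos: [374.5, -300.4, 67.7]
tool_rot: [-0.043, 0.935, -0.329, -0.123]
wrist_force: [-0.5, 0.3, -3.5]
width: 0.689
```

```bash
python3 look.py 10
```

```text
t 16.53 p [ 374.3 -300.3   67.7] x [ 0.753 -0.604 -0.259] z [-0.202  0.162 -0.966] w 0.69 F [ 0.2 -0.2 -3.6] j [-0.86  0.21  2.01 -0.05  1.17  1.41]
tilt 15.015721788752899 lip [ 428.32609591 -343.58137267   51.68851395] TCP target
```

View pics/c10.png

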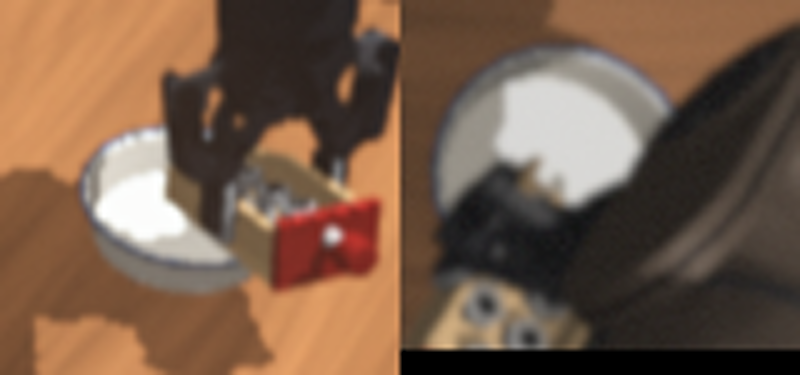

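Call:
arm_command --linear '[[0,0,-0.4],[0,0,-1.2],[0,0,-2.1],[0,0,-2.5],[0,0,-2.5],[0,0,-2.5],[0,0,-2.5]]' --rotation '[[0,-0.3,0],[0,-1,0],[0,-1.7,0],[0,-2,0],[0,-2,0],[0,-2,0],[0,-2,0]]'

```text
clock: 17.12
eef_pos: [374.9, -300.7, 70.1]
tool_rot: [-0.049, 0.933, -0.328, -0.14]
wrist_force: [-1.0, 0.3, -2.3]
width: 0.688
```

```bash
python3 look.py 11
```

```text
t 17.22 p [ 374.8 -300.7   70.1] x [ 0.746 -0.598 -0.293] z [-0.228  0.183 -0.956] w 0.688 F [ 0.2 -0.6 -4.2] j [-0.86  0.23  1.99 -0.06  1.21  1.42]
tilt 17.008435684617947 lip [ 428.37424181 -343.64236892   51.73490546] TCP target
```

View pics/c11.png

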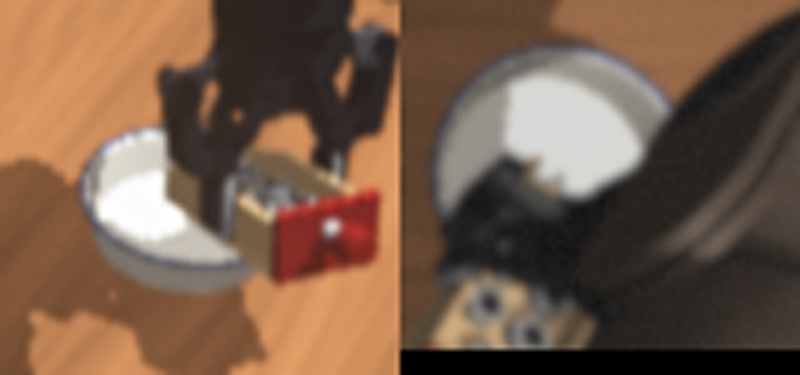

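Call:
arm_command --linear '[[0,0,-0.4],[0,0,-1.2],[0,0,-2.1],[0,0,-2.5],[0,0,-2.5],[0,0,-2.5],[0,0,-2.5],[0,0,-2.5]]' --rotation '[[0,-0.3,0],[0,-1,0],[0,-1.7,0],[0,-2,0],[0,-2,0],[0,-2,0],[0,-2,0],[0,-2,0]]'

```text
clock: 17.88
eef_pos: [375.4, -301.2, 72.5]
tool_rot: [-0.055, 0.93, -0.327, -0.156]
wrist_force: [1.1, -0.8, -3.2]
width: 0.692
```

```bash
python3 look.py 12
```

```text
t 17.98 p [ 375.4 -301.1   72.6] x [ 0.738 -0.591 -0.326] z [-0.254  0.204 -0.945] w 0.693 F [-0.1  0.1 -3.9] j [-0.86  0.25  1.97 -0.06  1.25  1.42]
tilt 19.003954477840153 lip [ 428.43657814 -343.64707717   51.7944596 ] TCP target
```

View pics/c12.png

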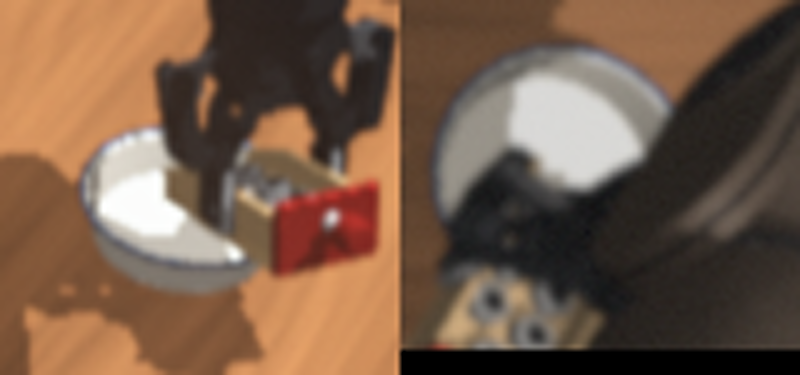

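Call:
arm_command --linear '[[0,0,-0.4],[0,0,-1.2],[0,0,-2.1],[0,0,-2.5],[0,0,-2.5],[0,0,-2.5],[0,0,-2.5],[0,0,-2.5]]' --rotation '[[0,-0.3,0],[0,-1,0],[0,-1.7,0],[0,-2,0],[0,-2,0],[0,-2,0],[0,-2,0],[0,-2,0]]'

```text
clock: 18.65
eef_pos: [376.1, -301.7, 74.9]
tool_rot: [-0.06, 0.928, -0.326, -0.172]
wrist_force: [0.2, 0.0, -3.9]
width: 0.692
```

```bash
python3 look.py 13
```

```text
t 18.75 p [ 376.1 -301.7   74.9] x [ 0.728 -0.584 -0.358] z [-0.28   0.224 -0.934] w 0.695 F [ 0.3  0.2 -2.9] j [-0.85  0.27  1.95 -0.07  1.29  1.42]
tilt 21.002428544878573 lip [ 428.46503307 -343.73942956   51.8223584 ] TCP target
```

View pics/c13.png

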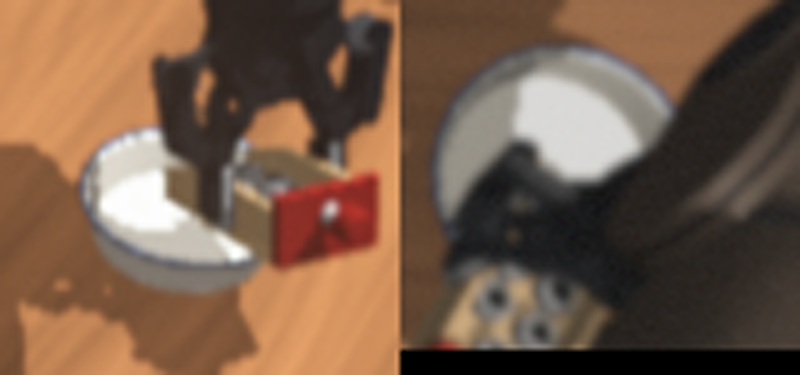

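Call:
arm_command --linear '[[0,0,-0.4],[0,0,-1.2],[0,0,-2.1],[0,0,-2.5],[0,0,-2.5],[0,0,-2.5],[0,0,-2.5],[0,0,-2.5]]' --rotation '[[0,-0.3,0],[0,-1,0],[0,-1.7,0],[0,-2,0],[0,-2,0],[0,-2,0],[0,-2,0],[0,-2,0]]'

```text
clock: 19.42
eef_pos: [376.7, -302.2, 77.2]
tool_rot: [-0.066, 0.924, -0.325, -0.188]
wrist_force: [0.0, 0.2, -3.1]
width: 0.693
```

```bash
python3 look.py 14; python3 -c "
from h import *
for n,i in (('side',(300,105,0)),('top',(360,195,400))):
  for k in(-15,0,15,30): 
    q=proj(n,C+k*U+[0,0,10]); print(n,k,((q[0]-i[0])*5+i[2]).round(),((q[1]-i[1])*5).round())
"
```

```text
t 19.52 p [ 376.8 -302.2   77.3] x [ 0.718 -0.576 -0.391] z [-0.305  0.244 -0.92 ] w 0.697 F [ 0.  -0.3 -3.9] j [-0.85  0.29  1.93 -0.07  1.33  1.43]
tilt 23.001557145815532 lip [ 428.51067715 -343.74494837   51.83592937] TCP target
side -15 198.0 233.0
side 0 187.0 218.0
side 15 176.0 203.0
side 30 165.0 189.0
top -15 529.0 202.0
top 0 546.0 179.0
top 15 563.0 156.0
top 30 579.0 134.0
```

View pics/c14.png

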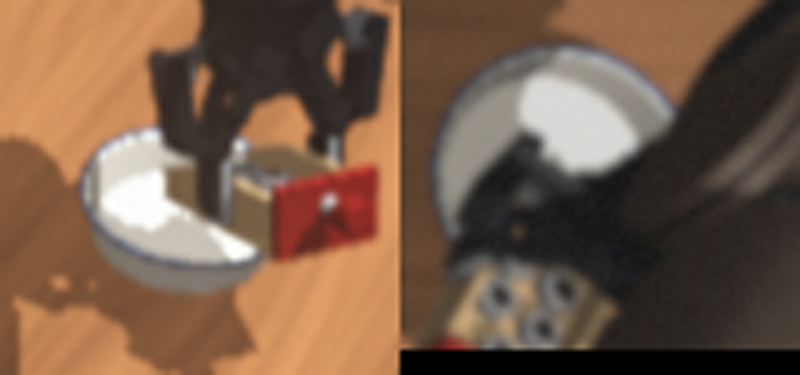

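Call:
arm_command --linear '[[0,0,-0.4],[0,0,-1.2],[0,0,-2.1],[0,0,-2.5],[0,0,-2.5],[0,0,-2.5],[0,0,-2.5],[0,0,-2.5]]' --rotation '[[0,-0.3,0],[0,-1,0],[0,-1.7,0],[0,-2,0],[0,-2,0],[0,-2,0],[0,-2,0],[0,-2,0]]'

```text
clock: 20.18
eef_pos: [377.5, -302.9, 79.5]
tool_rot: [-0.072, 0.921, -0.324, -0.204]
wrist_force: [0.4, -0.6, -3.4]
width: 0.687
```

```bash
python3 look.py 15
```

```text
t 20.28 p [ 377.5 -302.8   79.6] x [ 0.707 -0.567 -0.423] z [-0.33   0.265 -0.906] w 0.694 F [-0.1 -0.3 -3.2] j [-0.85  0.3   1.9  -0.07  1.36  1.43]
tilt 25.0065792527926 lip [ 428.52184735 -343.76617222   51.81408833] TCP target
```

View pics/c15.png

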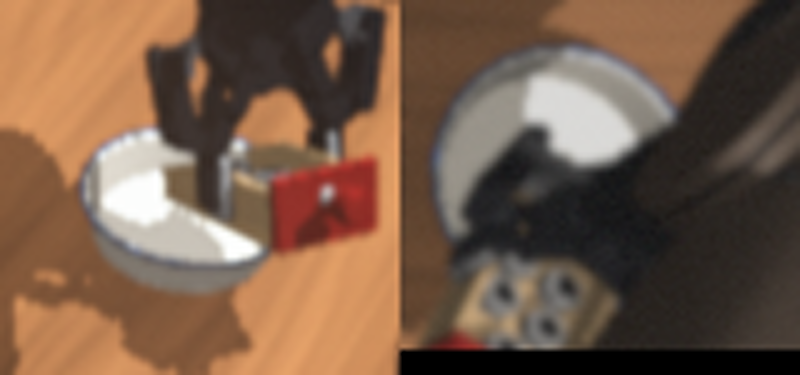

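Call:
arm_command --linear '[[0,0,-0.4],[0,0,-1.2],[0,0,-2.1],[0,0,-2.5],[0,0,-2.5],[0,0,-2.5],[0,0,-2.5],[0,0,-2.5],[0,0,-2.5]]' --rotation '[[0,-0.3,0],[0,-1,0],[0,-1.7,0],[0,-2,0],[0,-2,0],[0,-2,0],[0,-2,0],[0,-2,0],[0,-2,0]]'

```text
clock: 21.03
eef_pos: [378.3, -303.5, 81.8]
tool_rot: [-0.077, 0.917, -0.322, -0.22]
wrist_force: [-0.0, 0.4, -4.4]
width: 0.689
```

```bash
python3 look.py 16
```

```text
t 21.13 p [ 378.4 -303.5   81.8] x [ 0.695 -0.557 -0.454] z [-0.354  0.284 -0.891] w 0.696 F [ 0.2  0.7 -2.9] j [-0.85  0.32  1.88 -0.08  1.4   1.43]
tilt 27.000822779039254 lip [ 428.59204333 -343.83519003   51.84081121] TCP target
```

View pics/c16.png

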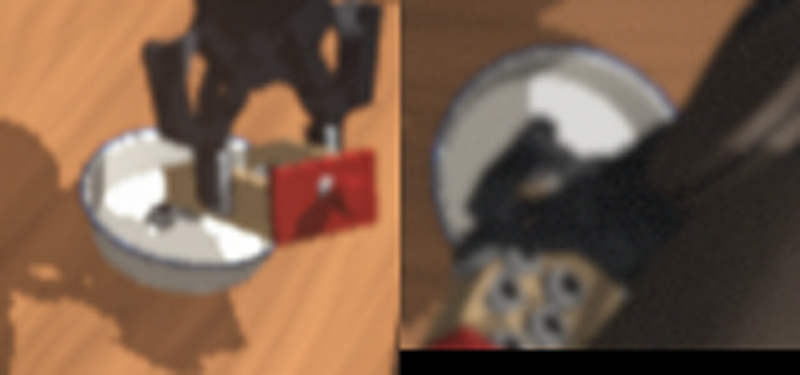

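At 27° a nut has appeared in the dish at side ≈(332,148), maybe a second at (337,148). I'll hold and look closer.

Call:
arm_command --linear '[[0,0,0],[0,0,0],[0,0,0],[0,0,0],[0,0,0],[0,0,0]]' --rotation '[[0,0,0],[0,0,0],[0,0,0],[0,0,0],[0,0,0],[0,0,0]]'

```text
clock: 21.63
eef_pos: [378.4, -303.6, 81.9]
tool_rot: [-0.077, 0.917, -0.322, -0.22]
wrist_force: [0.3, 0.1, -2.9]
width: 0.689
```

```bash
python3 - <<'E'
from h import *
im=env.snapshot("side");crop(im,312,125,362,165,15,"pics/s17.png")
for r in env.masks_of("side","nut1"): print(round(r["confidence"],2),np.round(r["extent"]))
show()
E
```

```text
0.58 [232. 154. 252. 177.]
t 21.73 p [ 378.4 -303.6   81.9] x [ 0.695 -0.557 -0.454] z [-0.354  0.284 -0.891] w 0.693 F [-0.1 -0.9 -2.7] j [-0.85  0.32  1.88 -0.08  1.4   1.43]
```

View pics/s17.png

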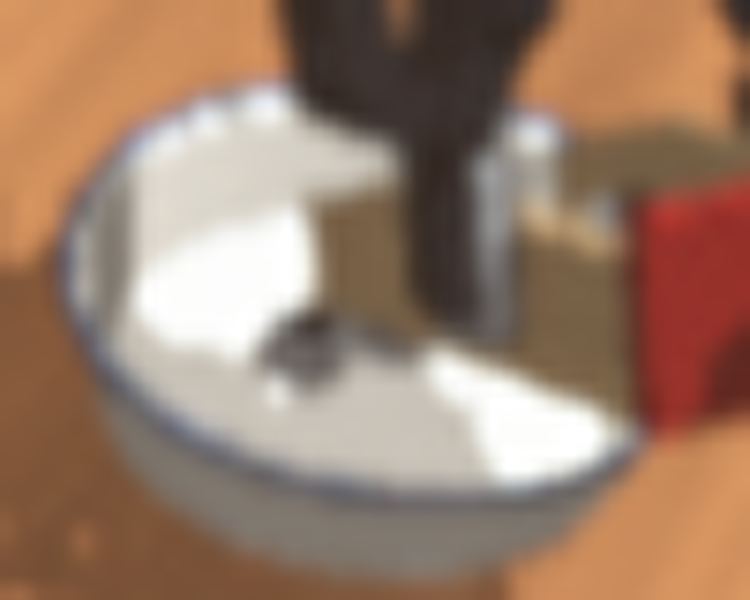

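Call:
arm_command --linear '[[-0.2,0,-0.4],[-1.2,0,-2.3],[-3.2,0,-6.2],[-5.7,0,-11.2],[-8.2,0,-16.1],[-10.2,0,-20],[-11.1,0,-21.9],[-11.3,0,-22.3],[-11.3,0,-22.3]]' --rotation '[[0,0,0],[0,0,0],[0,0,0],[0,0,0],[0,0,0],[0,0,0],[0,0,0],[0,0,0],[0,0,0]]'

```text
clock: 22.48
eef_pos: [378.6, -303.7, 107.1]
tool_rot: [-0.077, 0.917, -0.322, -0.22]
wrist_force: [-0.1, 0.3, -3.0]
width: 0.691
```

```bash
python3 - <<'E'
from h import *
im=env.snapshot("side");crop(im,312,110,372,165,13,"pics/s18.png")
im=env.snapshot("top");crop(im,360,190,440,265,8,"pics/t18.png")
show()
E
```

```text
t 22.58 p [ 378.3 -303.5  106.7] x [ 0.695 -0.557 -0.454] z [-0.354  0.284 -0.891] w 0.693 F [-0.9 -0.6 -2.5] j [-0.85  0.29  1.87 -0.08  1.45  1.43]
```

View pics/s18.png

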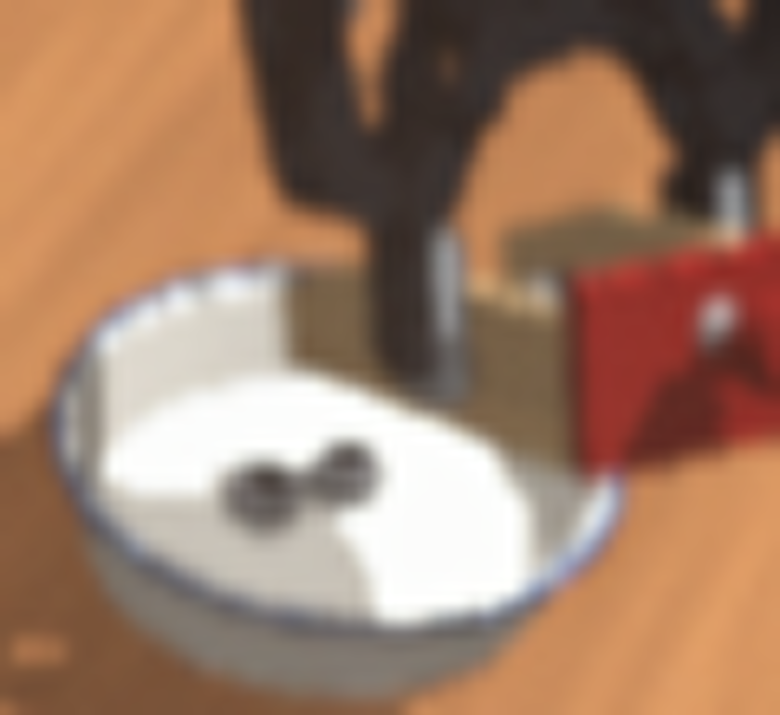

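View pics/t18.png

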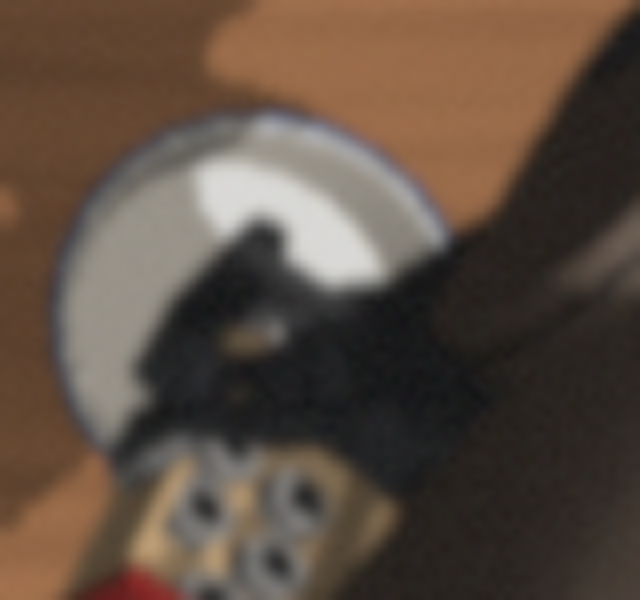

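Two nuts lie in the dish (side ≈(332,148),(338,146)), and five remain in the tray (top view). I'll level it out and go back.

```bash
python3 - <<'E'
from h import *
p0,R0=tip(27,77); s,p,R=st(); print(p0,p)
pe,Re=tip(0,77,30); pe[2]=90
m=mj(20)
rows([p0+x*(pe-p0) for x in m],[Rt(AZ,27*(1-x)) for x in m],p0,R0)
pt=np.array([547,-38.3,70]); m=mj(30)
print('travel');rows([pe+x*(pt-pe) for x in m],[Rt(AZ*(1-x)) for x in m],pe,Re)
E
```

```text
[ 378.07051421 -303.31566253  107.00580917] [ 378.32982988 -303.46778668  106.67363111]
lin [[-0.0, 0.0, 0.0], [-0.1, -0.0, 0.2], [-0.3, -0.0, 0.7], [-0.7, -0.0, 1.4], [-1.2, 0.0, 2.6], [-1.9, 0.0, 4.1], [-2.7, -0.0, 5.9], [-3.7, 0.0, 7.9], [-4.7, -0.0, 10.2], [-5.8, 0.0, 12.5]]
rot [[0.0, 0.0, -0.0], [-0.0, 0.2, -0.0], [0.0, 0.7, 0.0], [-0.0, 1.6, 0.0], [-0.0, 2.8, -0.0], [-0.0, 4.4, -0.0], [-0.0, 6.3, -0.0], [0.0, 8.6, 0.0], [-0.0, 11.0, -0.0], [-0.0, 13.5, -0.0]]
lin [[-1.6, 0.0, 2.0], [-3.1, 0.0, 3.9], [-4.5, 0.0, 5.7], [-5.7, -0.0, 7.3], [-6.8, 0.0, 8.6], [-7.5, 0.0, 9.5], [-8.1, 0.0, 10.2], [-8.4, 0.0, 10.6], [-8.5, 0.0, 10.8], [-8.5, 0.0, 10.8]]
rot [[0.0, 2.5, 0.0], [0.0, 4.9, 0.0], [-0.0, 7.2, 0.0], [0.0, 9.1, -0.0], [0.0, 10.7, 0.0], [0.0, 11.9, -0.0], [0.0, 12.8, -0.0], [0.0, 13.3, 0.0], [0.0, 13.5, 0.0], [0.0, 13.5, 0.0]]
travel
lin [[-0.0, -0.1, 0.0], [-0.0, -0.8, 0.1], [-0.1, -2.7, 0.2], [-0.2, -6.0, 0.4], [-0.4, -11.1, 0.7], [-0.7, -18.1, 1.2], [-1.1, -27.1, 1.7], [-1.5, -38.1, 2.4], [-2.0, -51.0, 3.3], [-2.6, -65.6, 4.2]]
rot [[0.0, 0.0, -0.0], [0.0, 0.0, -0.1], [0.0,
[... 225 characters left out ...]
 -90.2, 5.8], [11.2, -109.6, 7.0], [13.2, -128.7, 8.3], [15.1, -147.0, 9.5], [16.8, -164.4, 10.6], [18.5, -180.5, 11.6]]
rot [[0.0, 0.0, -2.0], [0.0, 0.0, -4.2], [0.0, 0.0, -6.5], [0.0, 0.0, -8.8], [0.0, 0.0, -11.2], [0.0, 0.0, -13.7], [0.0, 0.0, -16.0], [0.0, 0.0, -18.3], [0.0, 0.0, -20.5], [0.0, 0.0, -22.5]]
lin [[6.9, -12.9, 0.9], [13.1, -24.2, 1.8], [18.3, -33.9, 2.5], [22.5, -41.8, 3.0], [25.9, -48.0, 3.5], [28.3, -52.5, 3.8], [29.9, -55.4, 4.0], [30.7, -57.0, 4.1], [31.1, -57.7, 4.2], [31.1, -57.8, 4.2]]
rot [[0.0, 0.0, -1.8], [0.0, 0.0, -3.4], [0.0, 0.0, -4.8], [0.0, 0.0, -5.9], [0.0, 0.0, -6.8], [0.0, 0.0, -7.4], [0.0, 0.0, -7.8], [0.0, 0.0, -8.0], [0.0, 0.0, -8.1], [0.0, 0.0, -8.1]]
```

Call:
arm_command --linear '[[0,0,0],[-0.1,0,0.2],[-0.3,0,0.7],[-0.7,0,1.4],[-1.2,0,2.6],[-1.9,0,4.1],[-2.7,0,5.9],[-3.7,0,7.9],[-4.7,0,10.2],[-5.8,0,12.5]]' --rotation '[[0,0,0],[0,0.2,0],[0,0.7,0],[0,1.6,0],[0,2.8,0],[0,4.4,0],[0,6.3,0],[0,8.6,0],[0,11,0],[0,13.5,0]]'

```text
clock: 23.42
eef_pos: [369.7, -296.6, 98.3]
tool_rot: [-0.039, 0.937, -0.329, -0.11]
wrist_force: [0.0, -0.4, -2.9]
width: 0.694
```

Call:
arm_command --linear '[[-1.6,0,2],[-3.1,0,3.9],[-4.5,0,5.7],[-5.7,0,7.3],[-6.8,0,8.6],[-7.5,0,9.5],[-8.1,0,10.2],[-8.4,0,10.6],[-8.5,0,10.8],[-8.5,0,10.8]]' --rotation '[[0,2.5,0],[0,4.9,0],[0,7.2,0],[0,9.1,0],[0,10.7,0],[0,11.9,0],[0,12.8,0],[0,13.3,0],[0,13.5,0],[0,13.5,0]]'

```text
clock: 24.25
eef_pos: [361.5, -290.1, 89.9]
tool_rot: [0.0, 0.943, -0.332, 0.0]
wrist_force: [0.7, 0.4, -2.4]
width: 0.691
```

```bash
python3 - <<'E'
from h import *
im=env.snapshot("side");crop(im,290,90,400,180,7,"pics/s19.png")
show()
E
```

```text
t 24.3 p [ 361.7 -290.2   89.9] x [ 0.78  -0.626  0.   ] z [ 0. -0. -1.] w 0.691 F [ 0.5 -0.  -3.3] j [-0.9  -0.01  2.19 -0.    0.96  1.35]
```

View pics/s19.png

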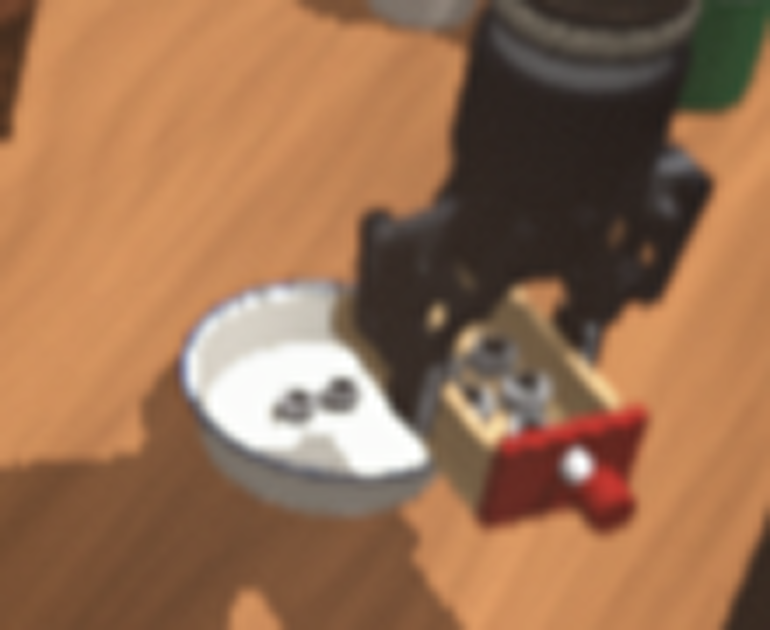

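Level again, two nuts in the dish. Travelling back.

Call:
arm_command --linear '[[0,-0.1,0],[0,-0.8,0.1],[-0.1,-2.7,0.2],[-0.2,-6,0.4],[-0.4,-11.1,0.7],[-0.7,-18.1,1.2],[-1.1,-27.1,1.7],[-1.5,-38.1,2.4],[-2,-51,3.3],[-2.6,-65.6,4.2]]' --rotation '[[0,0,0],[0,0,-0.1],[0,0,-0.3],[0,0,-0.7],[0,0,-1.4],[0,0,-2.2],[0,0,-3.4],[0,0,-4.7],[0,0,-6.3],[0,0,-8.1]]'

```text
clock: 25.13
eef_pos: [401.3, -236.2, 85.6]
tool_rot: [-0.0, 0.965, -0.263, 0.0]
wrist_force: [-0.1, 0.1, -2.7]
width: 0.693
```

Call:
arm_command --linear '[[1.6,-16.1,1],[3.4,-33.5,2.2],[5.3,-51.8,3.3],[7.3,-70.9,4.6],[9.2,-90.2,5.8],[11.2,-109.6,7],[13.2,-128.7,8.3],[15.1,-147,9.5],[16.8,-164.4,10.6],[18.5,-180.5,11.6]]' --rotation '[[0,0,-2],[0,0,-4.2],[0,0,-6.5],[0,0,-8.8],[0,0,-11.2],[0,0,-13.7],[0,0,-16],[0,0,-18.3],[0,0,-20.5],[0,0,-22.5]]'

```text
clock: 25.97
eef_pos: [509.1, -89.3, 73.8]
tool_rot: [-0.0, 0.998, -0.069, -0.0]
wrist_force: [-0.6, -0.1, -3.9]
width: 0.695
```

Call:
arm_command --linear '[[6.9,-12.9,0.9],[13.1,-24.2,1.8],[18.3,-33.9,2.5],[22.5,-41.8,3],[25.9,-48,3.5],[28.3,-52.5,3.8],[29.9,-55.4,4],[30.7,-57,4.1],[31.1,-57.7,4.2],[31.1,-57.8,4.2]]' --rotation '[[0,0,-1.8],[0,0,-3.4],[0,0,-4.8],[0,0,-5.9],[0,0,-6.8],[0,0,-7.4],[0,0,-7.8],[0,0,-8],[0,0,-8.1],[0,0,-8.1]]'

```text
clock: 26.8
eef_pos: [547.3, -38.8, 69.8]
tool_rot: [0.0, 1.0, -0.0, -0.0]
wrist_force: [0.3, 1.0, -3.4]
width: 0.694
```

Call:
arm_command --linear '[[0,0,1],[0,0,3],[0,0,7],[0,0,13],[0,0,21],[0,0,30],[0,0,39],[0,0,47],[0,0,53],[0,0,58]]' --rotation '[[0,0,0],[0,0,0],[0,0,0],[0,0,0],[0,0,0],[0,0,0],[0,0,0],[0,0,0],[0,0,0],[0,0,0]]'

```text
clock: 27.63
eef_pos: [546.9, -38.4, 10.5]
tool_rot: [-0.0, 1.0, -0.0, -0.001]
wrist_force: [-0.0, -0.2, -3.5]
width: 0.694
```

Call:
arm_command --linear '[[0,0,2],[0,0,4],[0,0,5],[0,0,6],[0,0,6]]' --rotation '[[0,0,0],[0,0,0],[0,0,0],[0,0,0],[0,0,0]]'

```text
clock: 28.05
eef_pos: [547.7, -38.6, 6.0]
tool_rot: [0.0, 1.0, -0.0, 0.0]
wrist_force: [-0.3, -0.5, -2.5]
width: 0.688
```

```bash
python3 - <<'E'
from h import *
im=env.snapshot("side");crop(im,170,110,330,240,5,"pics/s20.png")
show()
E
```

```text
t 28.1 p [547.7 -38.6   6.1] x [ 1.    -0.     0.001] z [ 0.001 -0.    -1.   ] w 0.689 F [ 0.3 -1.3 -3.8] j [-0.26  0.31  2.01 -0.    0.82  1.32]
```

View pics/s20.png

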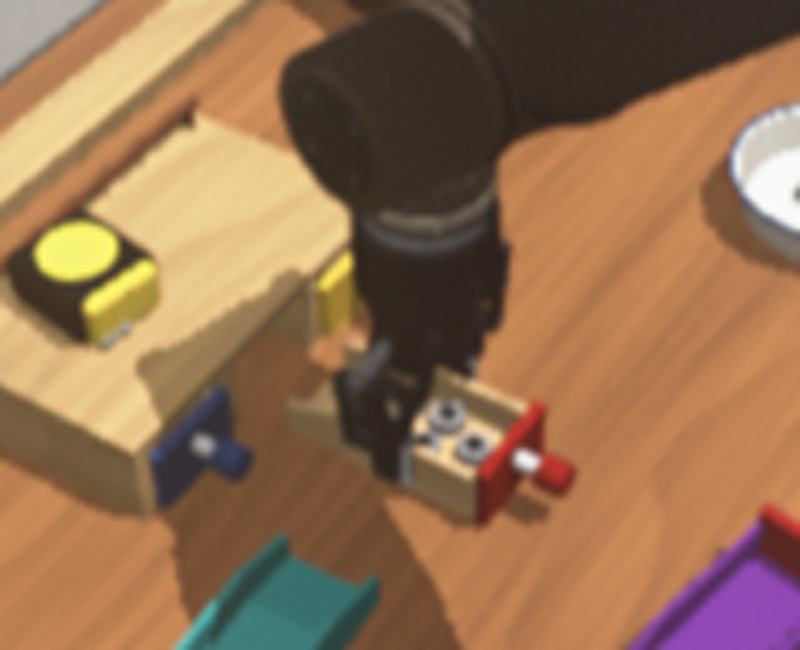

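Call:
arm_command --linear '[[0,0,1],[0,0,2],[0,0,3],[0,0,3.5],[0,0,3.5],[0,0,3.5]]' --rotation '[[0,0,0],[0,0,0],[0,0,0],[0,0,0],[0,0,0],[0,0,0]]'

```text
clock: 28.6
eef_pos: [547.5, -38.6, 2.5]
tool_rot: [-0.0, 1.0, -0.0, -0.0]
wrist_force: [-1.1, 0.8, -1.7]
width: 0.695
```

```bash
python3 - <<'E'
from h import *
show()
E
```

```text
t 28.6 p [547.5 -38.6   2.5] x [ 1. -0. -0.] z [-0.  0. -1.] w 0.695 F [-1.1  0.8 -1.7] j [-0.26  0.32  2.01  0.    0.81  1.32]
```

Call:
arm_command --linear '[[0,0,0.4],[0,0,0.8],[0,0,0.8],[0,0,0.8]]' --rotation '[[0,0,0],[0,0,0],[0,0,0],[0,0,0]]'

```text
clock: 28.93
eef_pos: [547.5, -38.6, 2.5]
tool_rot: [-0.0, 1.0, -0.0, -0.0]
wrist_force: [-4.7, 0.2, 5.1]
width: 0.694
```

Call:
arm_command --linear '[[0,0,0],[0,0,0],[0,0,0],[0,0,0],[0,0,0],[0,0,0]]' --rotation '[[0,0,0],[0,0,0],[0,0,0],[0,0,0],[0,0,0],[0,0,0]]' --jaw 1.0

```text
clock: 29.43
eef_pos: [547.5, -38.6, 1.5]
tool_rot: [-0.0, 1.0, -0.0, 0.0]
wrist_force: [0.8, -0.7, 0.2]
width: 0.999
```

Call:
arm_command --linear '[[0,0,-5],[0,0,-15],[0,0,-30],[0,0,-55],[0,0,-85],[0,0,-120],[0,0,-150],[-30,30,-180],[-60,60,-200],[-90,90,-210]]' --rotation '[[0,0,0],[0,0,0],[0,0,0],[0,0,0],[0,0,0],[0,0,0],[0,0,0],[0,0,0],[0,0,0],[0,0,0]]'

```text
clock: 30.27
eef_pos: [469.4, -117.7, 210.7]
tool_rot: [0.001, 1.0, 0.001, 0.003]
wrist_force: [0.6, -0.1, 0.0]
width: 0.999
```

```bash
python3 - <<'E'
from h import *
im=env.snapshot("side");crop(im,170,90,370,240,4,"pics/s21.png");im=env.snapshot("top");cv2.imwrite("pics/top21.png",im)
crop(im,210,90,310,200,5,"pics/t21.png")
show()
E
```

```text
t 30.37 p [ 467.9 -120.3  210.7] x [ 1.    -0.005  0.006] z [ 0.006 -0.004 -1.   ] w 1.001 F [0.2 0.7 0.1] j [-0.46 -0.13  2.06 -0.    1.21  1.12]
```

View pics/s21.png

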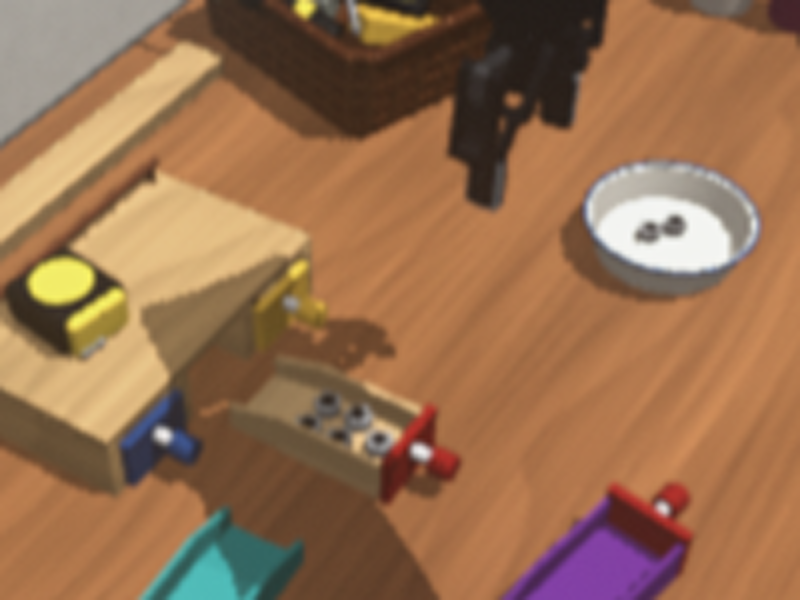

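View pics/top21.png

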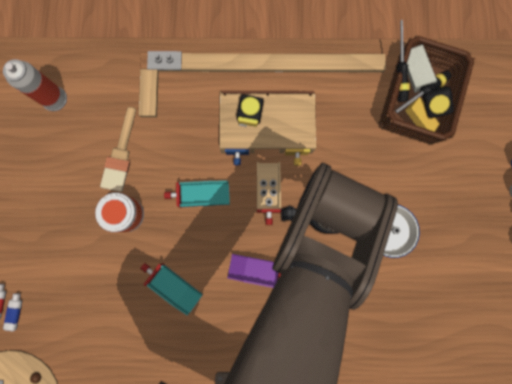

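View pics/t21.png

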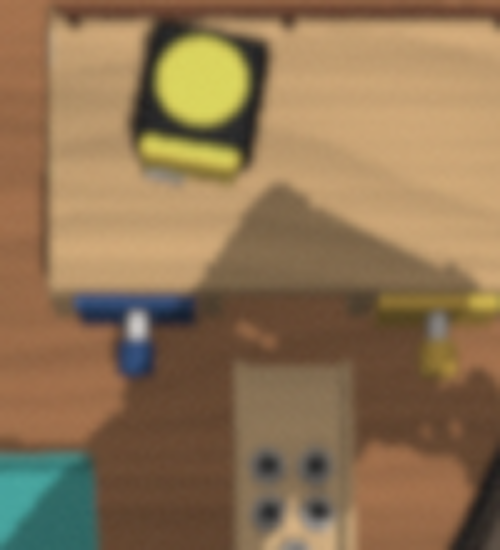

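Two nuts are in the dish (side ≈(332,148),(338,146)) and five are in the level tray, with nothing else moved. Letting the arm stop, then handing in.

Call:
arm_command --linear '[[0,0,0],[0,0,0],[0,0,0]]' --rotation '[[0,0,0],[0,0,0],[0,0,0]]'

```text
clock: 30.62
eef_pos: [469.0, -116.2, 206.1]
tool_rot: [-0.0, 1.0, 0.0, -0.0]
wrist_force: [-0.1, 0.1, 0.2]
width: 1.0
```

```bash
python3 - <<'E'
from h import *
show(); print(env.close_job())
E
```

```text
t 30.62 p [ 469.  -116.2  206.1] x [ 1.     0.001 -0.001] z [-0.001  0.001 -1.   ] w 1.0 F [-0.1  0.1  0.2] j [-0.45 -0.12  2.06  0.    1.21  1.12]
the job is handed in; nothing more can be done
None
```

The job is done and handed in at 30.6 s. I drew the red-fronted nut tray out of the middle bay by its knob and let go of it on the bench. I then gripped it round the body and tipped it in small steps over the dish. At 27° two nuts dropped in.

After that I levelled the tray, stood it on the bench in front of the rack and moved the gripper clear.

The last pictures show two nuts in the dish and five in the level tray. No nuts were loose, and nothing else appeared to have moved. The arm hid part of the dish and the purple look-alike in the final top view, but both looked in place from the side. One detector call for nuts in the dish picked out only the yellow tray's front, so I counted the nuts by eye. No check failed.

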